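# Rebuild and refill the prize-ball dispenser

### The job

Rebuild the glazed prize-ball case from the bottom up: lay every H-shaped spacer that is on the table flat in it, one on another, then the steel false floor on top of them with its knob up; then bring the lip of the ball scoop right down to the case's opening and tip all the balls in, without dropping them from a height or losing any. Put the lid fully home on the case and stand the empty scoop back upright on its rubber mat (the lid goes on only after the balls are in); leave the tape roll and the glue bottle where they stand.

Things in the scene. Friction and masses are not known exactly. Their poses are not given: they have to be found in the camera images.
- case: The open-topped glazed case, fixed to the table: clear walls 5 mm thick with aluminium edges on a black base 142 x 142 x 8 mm. Outside of walls 130 x 130 mm, inside 120 x 120 mm. Origin: centre of the underside of the base, on the table; z up, x and y parallel to the walls. Inner floor 8 mm above the origin, rim 80 mm above it.
- case_rim (a point): Centre of the case's opening, at rim height (80 mm above the table).
- spacer1: Flat aluminium spacer, H-shaped seen from above, 108 x 108 mm and 10 mm thick, 120 g (1 of 3; two or three are present, the absent ones read None). Origin: centre of its underside. Its web, 16 mm wide (y) and 76 mm long, runs along its x through the centre; its two rails, each 16 mm wide, run along y at x = +-46 mm. The web can be gripped across its 16 mm from above. It goes in the case any quarter turn round.
- spacer2: Flat aluminium spacer, H-shaped seen from above, 108 x 108 mm and 10 mm thick, 120 g (1 of 3; two or three are present, the absent ones read None). Origin: centre of its underside. Its web, 16 mm wide (y) and 76 mm long, runs along its x through the centre; its two rails, each 16 mm wide, run along y at x = +-46 mm. The web can be gripped across its 16 mm from above. It goes in the case any quarter turn round.
- spacer3: Flat aluminium spacer, H-shaped seen from above, 108 x 108 mm and 10 mm thick, 120 g (1 of 3; two or three are present, the absent ones read None). Origin: centre of its underside. Its web, 16 mm wide (y) and 76 mm long, runs along its x through the centre; its two rails, each 16 mm wide, run along y at x = +-46 mm. The web can be gripped across its 16 mm from above. It goes in the case any quarter turn round.
- floor_panel: Steel false floor, 114 x 114 x 6 mm, 150 g, with a black square knob 16 x 16 mm in the middle that reaches 30 mm above the underside. Origin: centre of the underside, z up towards the knob. It goes in the case any quarter turn round.
- lid: Black lid 146 x 146 mm, 220 g: a top plate 6 mm thick with a skirt round it that hangs 10 mm below the plate and fits around the outside of the case walls (138 x 138 mm inside the skirt). An aluminium bar 50 mm long (along x), 16 mm wide (y) stands on it from 16 to 40 mm above the origin. Origin: centre of the skirt's lower edge, z up. Fully home the plate rests on the rim and the origin is 70 mm above the case's origin; any quarter turn round.
- scoop: Steel ball scoop, 200 g, about 112 mm long (x) and 80 mm wide (y), with walls 44 mm high at the back (-x) and both sides; the front (+x) is open with a ramp that rises at 25 degrees to the lip, so that balls stay in while it is level and roll out when the front is tipped down by more than about 30 degrees (50 or more empties it). Origin: centre of its flat part's underside, z up; flat inner floor 4 mm above it.
- scoop_in (a point): Centre of the scoop's flat inner floor, straight above its origin.
- scoop_lip (a point): Middle of the scoop's front lip: 70 mm ahead (+x) of its origin and 22 mm above its underside.
- scoop_bar (a point): Middle of the scoop's grip bar, which crosses above it from side to side (along the scoop's y, 72 mm long), 14 mm wide along x and 16 mm high, its centre 5 mm ahead of the scoop's origin and 83 mm above its underside.
- mat: The scoop's place: black rubber mat 160 x 120 x 4 mm, fixed. Origin: centre of its underside. The scoop starts on it and returns to it, any way round.
- ball1_center (a point): Centre of a white plastic ball, 32 mm in diameter, 15 g (1 of 4; two to four are present, the absent ones read None). It starts in the scoop.
- ball2_center (a point): Centre of a white plastic ball, 32 mm in diameter, 15 g (1 of 4; two to four are present, the absent ones read None). It starts in the scoop.
- ball3_center (a point): Centre of a white plastic ball, 32 mm in diameter, 15 g (1 of 4; two to four are present, the absent ones read None). It starts in the scoop.
- ball4_center (a point): Centre of a white plastic ball, 32 mm in diameter, 15 g (1 of 4; two to four are present, the absent ones read None). It starts in the scoop.
- tape_roll: A roll of tape, 84 mm across, 24 mm high, lying flat; leave it alone.
- glue_bottle: A standing glue bottle, 48 mm across and 110 mm high; leave it alone. Origin: centre of its underside.
Not all that is in view belongs to the job. Of the things like the mat, leave any that is turquoise; of the rest the larger one is meant.

How it is judged:
By the outcome, as a careful person would: the job done as asked, in the order asked, and still so for the second after the job is handed in, with the robot touching nothing.
Of spacer1, spacer2, spacer3 only 2 to 3 are there at a start; the rules pass over those that are not, and their reading is None.
Of ball1, ball2, ball3, ball4 only 2 to 4 are there at a start; the rules pass over those that are not, and their reading is None.
At some moment in a run one of spacer1, spacer2, spacer3, floor_panel, lid may be knocked a few centimetres aside while the robot is not near it.
It also fails if it takes over 200 s, if anything falls off the work surface, if the arm or the gripper's body presses on something with over 40 N, if the wrist force passes 120 N, or if a joint passes its speed limit or range.

### The arm

A 6-joint arm with a two-finger parallel gripper is mounted at the origin on the work surface. World frame = base frame: x ahead of the robot, y to its left, z up, the work surface at z = 0. Lengths are in m, angles in rad, forces in N, time in s.
With the tool pointing down it reaches from about 0.425 to 0.95 m from the base axis. Payload 3.5 kg.
Tool frame: the origin (TCP) lies on the centre line of the jaws, within the pads' length; the fingertips stand 17 mm ahead of it and the grasp point (between the pads) lies 2 mm behind it; z points along the fingers, y is the line along which they close (so a half turn about z gives the same grasp; the last joint's range is limited). The gripper opens to 85 mm and grips with 20 to 120 N. Pads are 22 mm wide; open, the fingers measure 114 mm over their backs; the gripper's body (76 mm by 85 mm) begins 54 mm behind the grasp point. The pads swing forward as they close: fully open they stand 13 mm farther back than shut.
Start: joints at [1.101, 0.286, 1.577, -0, 1.279, -0.15], TCP at [0.212, 0.641, 0.248] pointing down, gripper open.
Joint ranges: [-2.77, 2.77], [-0.9, 2.22], [0.21, 2.48], [-1.53, 4.67], [0.24, 2.81], [-2.84, 2.84]. Speed limits (rad/s): [2.79, 2.79, 3.14, 3.14, 3.14, 3.14].

### API

Orientations are given as a unit quaternion [x, y, z, w].
In Python, from plant import ctrl gives the robot as it stands. The module is installed in compiled form; this text tells all that it offers.
- The arm moves only by the tool drive_tool, never from a script. Its argument "moves" is a list of rows, each a list of 3 entries, a list of its own where there are three numbers: the turn, a rotation vector about the tool's x, y, z in rad, then the shift along the tool's x, y, z in m, then the finger opening in m, from 0 to 0.0854. A call has 1 to 5 rows; each row shifts and turns the commanded pose from where the row before left it, along the tool's axes as they then stand; what a row does not reach is not made up. A row lasts 1/8 s, in which the tool goes at most 62.5 mm and 10.7 degrees, less where a joint would pass 70% of its speed; a pose out of reach is approached as far as the arm can. A call with a gripper value outside its range is refused whole. The fingers move at their own pace and stop on an object; "grip_force" is the grip in N (left out, the last holds). Time passes only in rows, so rows that do not move let the fingers close. It gives the time, the measured TCP pose, the force, the opening and the grip force at its end, in the units of the state.
- ctrl.get_state(): the state, without advancing time (a new reading comes with each control period).
- ctrl.read_camera(name): name is "side" or "top" or "wrist"; returns a dict with "image" (480x640x3 uint8, red, green, blue), "fx", "fy", "cx", "cy" (pixels), "R" (3x3) and "t" (3): a world point X has camera coordinates R X + t. Camera axes: x right, y down, z forward; pixel columns grow to the right and rows downward; lengths in m; the calibration is good to about 2 mm. A picture is of the moment at which its call begins. There is no depth.
- ctrl.sign_off(): hands the job in; it is judged then, once.
The state is a dict: "time": time; "qpos": joint angles; "dq": joint speeds; "joint_efforts": joint torques, N m; "eef_pos": TCP position; "tcp_rot": TCP orientation; "contact_force": force on the tool from outside, world axes, zero at the start; "wrist_torque": the same for the moment, N m; "opening": opening from 0.0 (shut) to 1.0 (fully open); "finger_force": force on a finger pad.
Only numpy, scipy, OpenCV 4.12 (cv2) and the standard library are available. Lean on these libraries where they do the work, as an engineer would, in place of code of your own. Each camera call takes 0.05 s, during which the arm holds its last target. There are 200 camera calls.

## Working session

There is one attempt and no reset: what is moved stays moved. The work goes in short steps, Python scripts to look and compute and a tool call to move; the robot and the scene stay as the last step left them, time stands still between calls to the robot, and variables do not carry over. Pictures are saved under pics/ and viewed, at most 14 in all, crops included, and the job is handed in when it is done.

Besides the shell and the picture viewer there is one more tool, called after "Call:" in YAML: its name, and indented under it one key for each argument. drive_tool: Moves the arm, as the interface text tells. Its arguments: {"type":"object","properties":{"moves":{"type":"array","items":{"type":"array"}},"grip_force":{"type":"number"}},"required":["moves"]}

```bash
mkdir -p pics; python3 - <<'E'
from plant import ctrl
import cv2,numpy as np
for n in("top","side"):
    c=ctrl.read_camera(n); cv2.imwrite(f"pics/{n}0.png",c["image"][:,:,::-1])
    print(n,c["fx"],c["cx"],c["cy"],np.round(c["R"],4).tolist(),np.round(c["t"],4).tolist(), (-c["R"].T@c["t"]).round(3))
    np.savez(f"{n}0.npz",**c)
s=ctrl.get_state();print(s)
E
```

```text
top 594.6483930410201 326.1276833455533 238.44757433583268 [[0.0024, -1.0, -0.0021], [-0.9824, -0.0019, -0.1865], [0.1865, 0.0025, -0.9824]] [-0.0662, 0.4512, 1.5726] [ 0.15  -0.069  1.629]
side 461.2115714827822 316.58868039086536 236.1199275667103 [[0.7381, -0.6746, 0.0121], [-0.3382, -0.3854, -0.8586], [0.5838, 0.6296, -0.5126]] [-0.3555, 0.1817, 0.8533] [-0.174 -0.707  0.598]
{'time': 0.1, 'qpos': array([ 1.10101735e+00,  2.87103678e-01,  1.57805980e+00,  9.77269196e-06,
        1.27863488e+00, -1.50011631e-01]), 'dq': array([ 0.00147765, -0.00045517, -0.00415012, -0.00047779,  0.00109843,
        0.00044779]), 'joint_efforts': array([ 1.21856774e-03, -4.07297587e+01, -2.93698364e+01, -1.49353618e-04,
        3.43842716e-03,  4.61026417e-07]), 'eef_pos': array([0.21189643, 0.64027043, 0.24705193]), 'tcp_rot': array([ 1.59204660e-01,  9.87244985e-01, -1.04889341e-03, -3.40780018e-04]), 'contact_force': array([ 0.92662106,  0.0540496 , -0.08150359]), 'wrist_torque': array([-0.05030536, -0.02753041,  0.01936931]), 'finger_force': 0.0, 'opening': 0.9969328838321654}
```

View pics/top0.png

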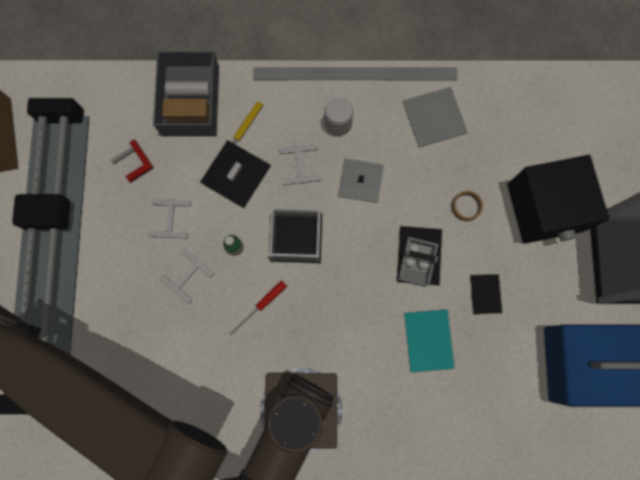

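View pics/side0.png

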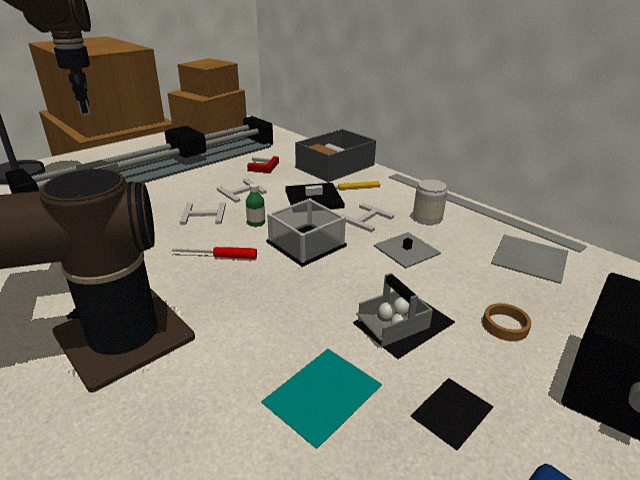

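The top view shows three spacers at (300,165), (169,219) and (187,276). The panel is at (361,180), the lid at (236,174), the case at (296,236) and the glue bottle at (233,243). The scoop stands on a black mat at (420,256), and the tape roll is at (467,206).
Mat candidates: turquoise (429,340), which is excluded; small black (486,293); larger black (420,256) under the scoop. The larger black one is the mat.

```bash
cat > h.py <<'E'
import numpy as np,cv2
from scipy.spatial.transform import Rotation as Ro
def ray(c,uv,z):
    uv=np.atleast_2d(np.array(uv,float)); R,t=np.array(c["R"]),np.array(c["t"])
    d=np.c_[(uv[:,0]-c["cx"])/c["fx"],(uv[:,1]-c["cy"])/c["fy"],np.ones(len(uv))]@R
    o=-R.T@t; return o+d*((z-o[2])/d[:,2])[:,None]
def proj(c,X):
    p=np.atleast_2d(X)@np.array(c["R"]).T+np.array(c["t"]); return np.c_[p[:,0]/p[:,2]*c["fx"]+c["cx"],p[:,1]/p[:,2]*c["fy"]+c["cy"]]
def rect(mask,c,z,ox=0,oy=0,sc=1):
    """min-area rectangle of largest contour, in world at height z: centre, sizes, angle of long side (deg)"""
    k,_=cv2.findContours(mask.astype(np.uint8),cv2.RETR_EXTERNAL,cv2.CHAIN_APPROX_NONE)
    k=max(k,key=cv2.contourArea)[:,0,:].astype(float)
    w=ray(c,k/sc+[ox,oy],z)[:,:2].astype(np.float32)
    (x,y),(a,b),an=cv2.minAreaRect(w*1000)
    if b>a:a,b,an=b,a,an+90
    return np.round([x,y,a,b,(an+90)%180-90],1)
E
python3 - <<'E'
from h import *
c=dict(np.load("top0.npz")); im=c["image"]; hsv=cv2.cvtColor(im,cv2.COLOR_RGB2HSV); g=im.max(2).astype(int)
def win(m,x0,y0,x1,y1):
    o=np.zeros_like(m);o[y0:y1,x0:x1]=m[y0:y1,x0:x1];return o
bg=cv2.medianBlur(im,0+31)
br=g-cv2.medianBlur(g.astype(np.uint8),41).astype(int)
print("bg",im[200,400],"sp",im[165,300],im[219,170],"panel",im[170,370],"scoop",im[250,420])
for n,w in dict(lid=(195,135,275,210),mat=(390,220,450,290),case=(262,200,330,270)).items():
    m=win(g<60,*w); print(n,rect(m,c,{'lid':.016,'mat':.004,'case':.008}[n]))
big=cv2.resize(im[110:300,130:460],None,fx=2.4,fy=2.4,interpolation=cv2.INTER_CUBIC)
cv2.imwrite("pics/topcrop.png",cv2.convertScaleAbs(big,alpha=1.5)[:,:,::-1])
for n,uv,z in [("s1",(300,165),.01),("s2",(169,219),.01),("s3",(187,276),.01),("panel",(361,181),.006),("knob",(361,179),.03),("lidbar",(234,171),.04),("case",(296,238),.0),("glue",(233,240),.11),("tape",(467,206),.02),("scoopbar",(420,243),.09)]: print(n,ray(c,uv,z).round(3))
E
```

```text
bg [142 137 128] sp [132 129 126] [128 125 122] panel [98 98 95] scoop [105 106 101]
lid [643.4 191.7 144.4 143.6 -30.5]
mat [ 412.7 -322.   154.1  114.1   -4.6]
case [474.3  22.5 117.9 113.6  88.3]
s1 [[0.67 0.01 0.01]]
s2 [[0.512 0.373 0.01 ]]
s3 [[0.352 0.316 0.01 ]]
panel [[ 0.624 -0.163  0.006]]
knob [[ 0.623 -0.162  0.03 ]]
lidbar [[0.642 0.191 0.04 ]]
case [[0.46  0.019 0.   ]]
glue [[0.434 0.177 0.11 ]]
tape [[ 0.548 -0.457  0.02 ]]
scoopbar [[ 0.431 -0.312  0.09 ]]
```

View pics/topcrop.png

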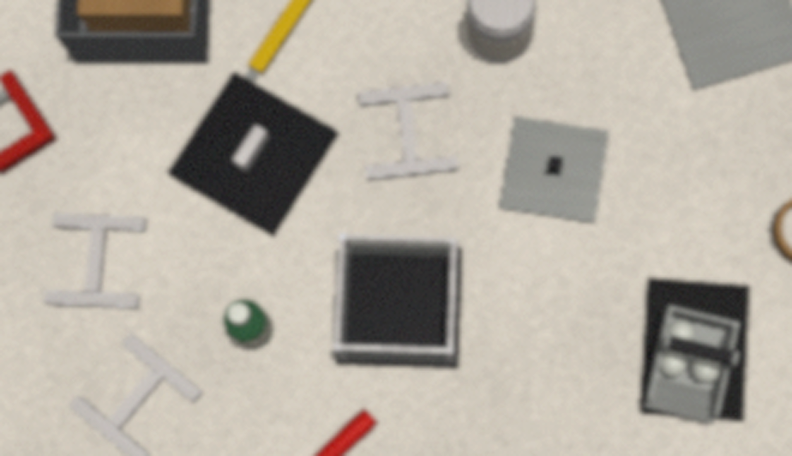

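```bash
cat >> h.py <<'E'
def plan(tx,ty,tz,yheading=None,s=None):
    """tool-down target: prints total z-turn then total tool-frame shift (after the turn). yheading deg = world heading of tool y (mod 180)"""
    from plant import ctrl
    s=s or ctrl.get_state(); R=Ro.from_quat(s["tcp_rot"]); M=R.as_matrix()
    h=np.degrees(np.arctan2(M[1,1],M[0,1])); tilt=np.degrees(np.arccos(-M[2,2]))
    # levelling turn in tool frame
    v=M.T@np.array([0,0,-1]); lev=np.cross([0,0,1],v)
    dz=0
    if yheading is not None:
        dz=-((yheading-h+90)%180-90)
    h2=np.radians(h-dz); Mt=np.array([[-np.sin(h2),np.cos(h2),0],[np.cos(h2),np.sin(h2),0],[0,0,-1]]).T
    Mt=np.c_[[-np.sin(h2),np.cos(h2),0],[np.cos(h2),np.sin(h2),0],[0,0,-1]]
    d=Mt.T@(np.array([tx,ty,tz])-s["eef_pos"])
    print("t",round(s["time"],2),"pos",s["eef_pos"].round(4),"yhead",round(h,1),"tilt",round(tilt,2),"open",round(s["opening"]*.0854,4),"q6",round(s["qpos"][5],2),"F",s["contact_force"].round(1))
    print("  turnz rad",round(np.radians(dz),3),"level",lev[:2].round(3),"shift",d.round(4))
E
python3 - <<'E'
from h import *; from plant import ctrl
c=ctrl.read_camera("wrist"); s=ctrl.get_state(); M=Ro.from_quat(s["tcp_rot"]).as_matrix()
R,t=np.array(c["R"]),np.array(c["t"]); print("fx",c["fx"],"cam in tool",(M.T@(-R.T@t-s["eef_pos"])).round(3)); print((R@M).round(3))
plan(.44,.01,.30,90)
E
```

```text
fx 340.64815188245376 cam in tool [ 0.071  0.    -0.127]
[[-0.001  1.    -0.   ]
 [-0.961 -0.001 -0.276]
 [-0.276  0.     0.961]]
t 0.15 pos [0.212  0.6403 0.2472] yhead 71.7 tilt 0.1 open 0.0857 q6 -0.15 F [ 0.3 -0.1 -0. ]
  turnz rad -0.32 level [-0.002 -0.   ] shift [-0.228  -0.6303 -0.0528]
```

Call:
drive_tool:
  moves:
    - [[0,0,-0.16],[0,0,-0.026],0.085]
    - [[0,0,-0.16],[0,0,-0.026],0.085]
    - [[0,0,0],[-0.019,-0.0525,0],0.085]
    - [[0,0,0],[-0.019,-0.0525,0],0.085]
    - [[0,0,0],[-0.019,-0.0525,0],0.085]

```text
time: 0.78
eef_pos: [0.2694, 0.4816, 0.2999]
tcp_rot: [-0.0, 1.0, -0.0, -0.0]
contact_force: [-0.4, -1.2, 0.8]
opening: 0.995
finger_force: 0.0
```

Call:
drive_tool:
  moves:
    - [[0,0,0],[-0.019,-0.0525,0],0.085]
    - [[0,0,0],[-0.019,-0.0525,0],0.085]
    - [[0,0,0],[-0.019,-0.0525,0],0.085]
    - [[0,0,0],[-0.019,-0.0525,0],0.085]
    - [[0,0,0],[-0.019,-0.0525,0],0.085]

```text
time: 1.4
eef_pos: [0.3643, 0.2191, 0.3002]
tcp_rot: [-0.0, 1.0, 0.0, 0.0]
contact_force: [0.9, 0.0, 0.3]
opening: 0.993
finger_force: 0.0
```

Call:
drive_tool:
  moves:
    - [[0,0,0],[-0.019,-0.0525,0],0.085]
    - [[0,0,0],[-0.019,-0.0525,0],0.085]
    - [[0,0,0],[-0.019,-0.0525,0],0.085]
    - [[0,0,0],[-0.019,-0.0525,0],0.085]
    - [[0,0,0],[0,0,0],0.085]

```text
time: 2.02
eef_pos: [0.4408, 0.0079, 0.3]
tcp_rot: [0.003, 1.0, -0.0, -0.0]
contact_force: [-0.2, 1.5, 0.8]
opening: 0.996
finger_force: 0.0
```

```bash
python3 - <<'E'
from h import *; from plant import ctrl
c=ctrl.read_camera("wrist"); np.savez("w1.npz",**c); cv2.imwrite("pics/w1.png",c["image"][:,:,::-1]); plan(.44,.01,.30,90)
E
```

```text
t 2.08 pos [0.4403 0.0096 0.2999] yhead 89.8 tilt 0.08 open 0.085 q6 -1.78 F [1.  0.8 0.5]
  turnz rad -0.004 level [ 0.001 -0.001] shift [ 0.0003  0.0004 -0.0001]
```

View pics/w1.png

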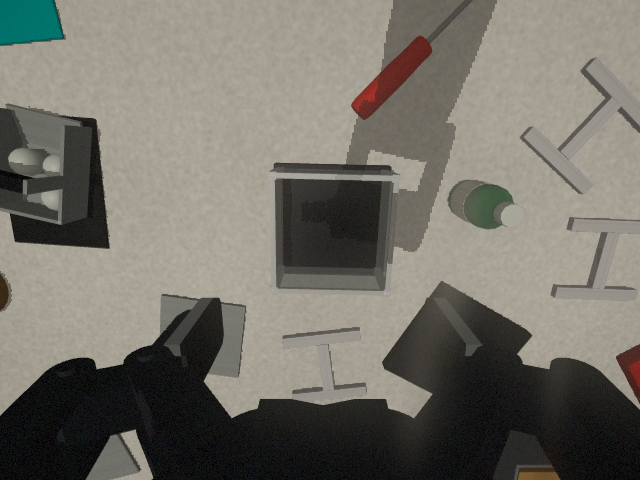

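The rim of the case spans about (272,170) to (398,292). Spacers 1 to 3 are at (325,360), (600,260) and (590,125), and the bottle is at (487,205). I'll view an enlarged crop of the case to pick the rim corners.

```bash
python3 - <<'E'
from h import *
c=dict(np.load("w1.npz")); cv2.imwrite("pics/w1c.png",cv2.resize(cv2.convertScaleAbs(c["image"][150:305,255:415],alpha=1.6),None,fx=3.7,fy=3.7,interpolation=cv2.INTER_CUBIC)[:,:,::-1])
for z in(.08,):
  X=ray(c,[(272,168),(398,172),(386,292),(275,291)],z);print(X.round(4))
# predicted outer rim corners for square case at guess
for cx,cy in((.47,.021),): print(proj(c,[(cx+a*.065,cy+b*.065,.08) for a,b in((-1,-1),(-1,1),(1,1),(1,-1))]).round(0).tolist())
E
```

```text
[[ 0.3923 -0.0414  0.08  ]
 [ 0.3971  0.0845  0.08  ]
 [ 0.5274  0.0783  0.08  ]
 [ 0.5254 -0.0445  0.08  ]]
[[270.0, 181.0], [399.0, 180.0], [393.0, 298.0], [276.0, 299.0]]
```

View pics/w1c.png

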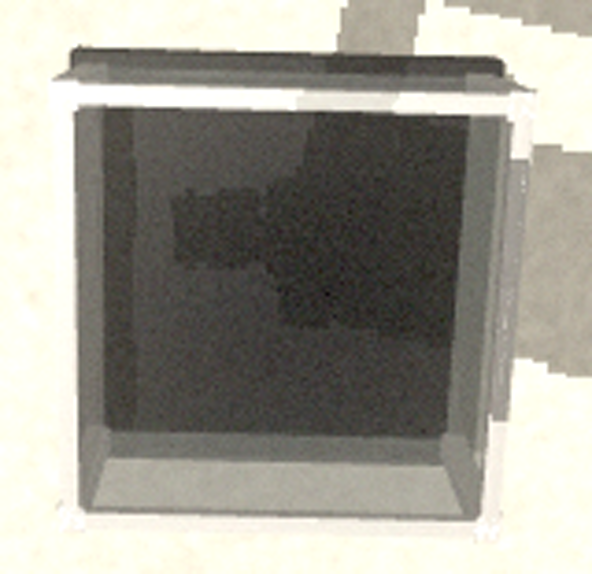

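The inner edge of the rim has crop corners at about (75,107), (514,114), (480,518) and (80,512). The outer corners are at about (52,83), (535,91), (500,537) and (58,528).

```bash
python3 - <<'E'
from h import *
c=dict(np.load("w1.npz"))
for n,k in(("in",[(75,107),(514,114),(480,518),(80,512)]),("out",[(52,83),(535,91),(500,537),(58,528)])):
  p=np.array(k)/3.7-.5+[255.5,150.5]; X=ray(c,p,.08)[:,:2]; e=np.diff(np.r_[X,X[:1]],axis=0)
  print(n,X.round(4).tolist(),"c",X.mean(0).round(4),"len",np.linalg.norm(e,axis=1).round(4),"ang",np.degrees(np.arctan2(e[:,1],e[:,0])).round(1))
# base on z=0.. inner floor
p=np.array([(105,107),(470,107),(448,437),(105,430)])/3.7+[255,150];print(ray(c,p,.008)[:,:2].round(4).tolist())
# same with top cam: white frame
t=dict(np.load("top0.npz"))
# crop frame corners outer rim at 2.4x offset (130,110)
p=np.array([(342,237),(460,241),(458,351),(334,348)])/2.4+[130,110];X=ray(t,p,.08)[:,:2];print(X.round(4).tolist(),X.mean(0))
# spacers seen in wrist: web ends + rails, rough
for n,uv in dict(s1=(325,361),s2=(603,259),s3=(588,125)).items(): print(n,ray(c,uv,.01).round(4))
E
```

```text
in [[0.4031, -0.0386], [0.4058, 0.0808], [0.525, 0.0767], [0.5222, -0.0425]] c [0.464  0.0191] len [0.1195 0.1193 0.1193 0.1192] ang [ 88.7  -2.  -91.3 178.1]
out [[0.3966, -0.0446], [0.3997, 0.0862], [0.5312, 0.083], [0.5274, -0.0493]] c [0.4637 0.0188] len [0.1308 0.1316 0.1324 0.1308] ang [ 88.7  -1.4 -91.7 177.9]
[[0.4099, -0.0387], [0.4108, 0.0812], [0.526, 0.0782], [0.5225, -0.043]]
[[0.5248, 0.0785], [0.5205, -0.0532], [0.3964, -0.0514], [0.3994, 0.0849]] [0.46029591 0.01470889]
s1 [[0.6645 0.0106 0.01  ]]
s2 [[0.5148 0.3706 0.01  ]]
s3 [[0.3505 0.3172 0.01  ]]
```

Case centre is (0.464, 0.019) with yaw about -1.6°, and the inner side measures 119.3 mm against the true 120. Next I go over spacer 1 for a close look.

Call:
drive_tool:
  moves:
    - [[0,0,-0.105],[0,0,0],0.05]
    - [[0,0,0],[-0.0465,-0.005,0.008],0.05]
    - [[0,0,0],[-0.0465,-0.005,0.008],0.05]
    - [[0,0,0],[-0.0465,-0.005,0.008],0.05]
    - [[0,0,0],[-0.0465,-0.005,0.008],0.05]

```text
time: 2.7
eef_pos: [0.6283, 0.0129, 0.2679]
tcp_rot: [-0.054, 0.999, 0.0, -0.0]
contact_force: [0.4, -0.1, 0.6]
opening: 0.585
finger_force: 0.0
```

Call:
drive_tool:
  moves:
    - [[0,0,0],[-0.0465,-0.005,0.008],0.05]
    - [[0,0,0],[-0.0465,-0.005,0.008],0.05]
    - [[0,0,0],[0,0,0],0.05]

```text
time: 3.08
eef_pos: [0.7216, 0.0127, 0.2482]
tcp_rot: [-0.054, 0.999, 0.001, -0.003]
contact_force: [-0.1, 0.4, -0.5]
opening: 0.588
finger_force: 0.0
```

```bash
cat >> h.py <<'E'
def look(name,guess,r,z,thr=None,ch=None):
    from plant import ctrl
    c=ctrl.read_camera("wrist"); np.savez(f"{name}.npz",**c); return c
def grey(c,smax,vmin=0,vmax=255,ctr=None,r=80):
    h=cv2.cvtColor(cv2.GaussianBlur(np.array(c["image"]),(5,5),0),cv2.COLOR_RGB2HSV).astype(int)
    m=((h[...,1]<smax)&(h[...,2]>vmin)&(h[...,2]<vmax)).astype(np.uint8)
    if ctr is not None:
        w=np.zeros_like(m);u,v=map(int,ctr);w[max(0,v-r):v+r,max(0,u-r):u+r]=1;m*=w
    n,l,st,_=cv2.connectedComponentsWithStats(m); k=1+np.argmax(st[1:,4]); return (l==k).astype(np.uint8)
E
python3 - <<'E'
from h import *; from plant import ctrl
c=ctrl.read_camera("wrist"); np.savez("w2.npz",**c); plan(.6645,.0106,.1,96)
im=c["image"]; h=cv2.cvtColor(im,cv2.COLOR_RGB2HSV); u,v=proj(c,[.6665,.0106,.01])[0].astype(int); print(u,v)
print("centre hsv",h[v-2:v+3,u-2:u+3].reshape(-1,3).mean(0),"bg",h[v-2:v+3,u+30:u+35].reshape(-1,3).mean(0))
cv2.imwrite("pics/w2.png",im[:,:,::-1])
E
```

```text
t 3.12 pos [0.7207 0.0126 0.2498] yhead 96.2 tilt 0.25 open 0.0499 q6 -1.8 F [0.3 0.5 0.2]
  turnz rad 0.003 level [ 0.001 -0.004] shift [0.0561 0.0039 0.1498]
324 161
centre hsv [ 18.56  15.36 187.32] bg [ 20.4   30.52 126.88]
```

View pics/w2.png

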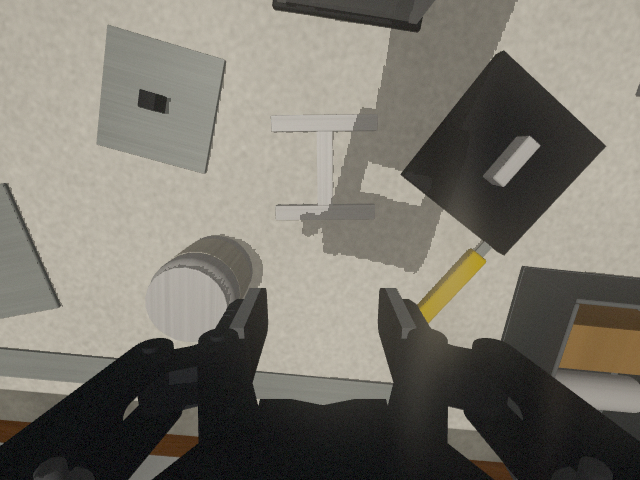

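Spacer 1 is at (325,166) with rails at v≈122 and 212. The panel is at (160,100) and the lid at (503,153).

```bash
python3 - <<'E'
from h import *
c=dict(np.load("w2.npz"))
X=ray(c,[(272,116),(377,113),(374,217),(276,219)],.01)[:,:2]; e=np.diff(np.r_[X,X[:1]],axis=0); print(X.round(4).tolist(),X.mean(0),np.linalg.norm(e,axis=1),np.degrees(np.arctan2(e[:,1],e[:,0])))
m=grey(c,23,60,255,(325,166),70); print(m.sum(),rect(m,c,.01), rect(m,c,.005))
X=ray(c,[(317,132),(332,131),(334,205),(319,206)],.01)[:,:2];print(X.round(4).tolist())
E
```

```text
[[0.6282, -0.0473], [0.6141, 0.0576], [0.72, 0.0703], [0.7336, -0.0359]] [0.67397609 0.01117316] [0.10593739 0.10666122 0.10715562 0.10596017] [  97.66200252    6.83823973  -82.72602724 -173.82475111]
4306 [674.5  10.3 109.1 107.9   6.8] [674.8  10.4 110.5 109.4   6.8]
[[0.6387, -0.0006], [0.6361, 0.0145], [0.7115, 0.0254], [0.7143, 0.0093]]
```

```bash
python3 - <<'E'
from h import *
plan(.674,.0107,.022,97)
E
```

```text
t 3.12 pos [0.7207 0.0126 0.2498] yhead 96.2 tilt 0.25 open 0.0499 q6 -1.8 F [0.3 0.5 0.2]
  turnz rad -0.015 level [ 0.001 -0.004] shift [0.0465 0.0038 0.2278]
```

Call:
drive_tool:
  moves:
    - [[0,0,-0.015],[0.023,0.002,0.04],0.05]
    - [[0,0,0],[0.0235,0.0018,0.05],0.05]
    - [[0,0,0],[0,0,0.055],0.05]
    - [[0,0,0],[0,0,0.055],0.05]
    - [[0,0,0],[0,0,0.014],0.05]

```text
time: 3.75
eef_pos: [0.6703, 0.0104, 0.0351]
tcp_rot: [-0.061, 0.998, 0.001, -0.004]
contact_force: [-0.3, 0.3, -0.3]
opening: 0.584
finger_force: 0.0
```

Call:
drive_tool:
  moves:
    - [[0,0,0],[0,0,0.014],0.05]
    - [[0,0,0],[0,0,0],0.0]
    - [[0,0,0],[0,0,0],0.0]
    - [[0,0,0],[0,0,0],0.0]
    - [[0,0,0],[0,0,0],0.0]
  grip_force: 40

```text
time: 4.38
eef_pos: [0.6762, 0.0086, 0.0271]
tcp_rot: [-0.06, 0.998, -0.0, 0.002]
contact_force: [0.4, -0.1, 6.4]
opening: 0.003
finger_force: 3.0
```

```bash
python3 - <<'E'
from h import *
plan(.464,.019,.2,88.4)
E
```

```text
t 4.38 pos [0.6762 0.0086 0.0271] yhead 96.9 tilt 0.27 open 0.0003 q6 -1.83 F [ 0.4 -0.1  6.4]
  turnz rad 0.148 level [-0.001  0.005] shift [ 0.2125  0.0045 -0.1729]
```

The fingers closed above the web because I was too high. I'll open, go lower and close again.

Call:
drive_tool:
  moves:
    - [[0,0,0],[0,0,-0.01],0.05]
    - [[0,0,0],[0,0,0],0.05]
    - [[0,0,0],[0,0,0],0.05]
    - [[0,0,0],[0,0,0.01],0.05]
    - [[0,0,0],[0,0,0.005],0.04]

```text
time: 5.0
eef_pos: [0.6733, 0.009, 0.0176]
tcp_rot: [-0.06, 0.998, 0.0, -0.001]
contact_force: [-1.0, -0.1, 0.7]
opening: 0.469
finger_force: 0.0
```

Call:
drive_tool:
  moves:
    - [[0,0,0],[0,0,0],0.0]
    - [[0,0,0],[0,0,0],0.0]
    - [[0,0,0],[0,0,0],0.0]
    - [[0,0,0],[0,0,0],0.0]
    - [[0,0,0],[0,0,0],0.0]

```text
time: 5.62
eef_pos: [0.6743, 0.0088, 0.0193]
tcp_rot: [-0.06, 0.998, -0.0, 0.0]
contact_force: [0.4, -0.9, -1.3]
opening: 0.172
finger_force: 41.7
```

```bash
python3 - <<'E'
from h import *
plan(.464,.019,.2,88.4)
E
```

```text
t 5.62 pos [0.6743 0.0088 0.0193] yhead 96.9 tilt 0.0 open 0.0147 q6 -1.83 F [ 0.4 -0.9 -1.3]
  turnz rad 0.148 level [-0.  0.] shift [ 0.2105  0.0043 -0.1807]
```

Call:
drive_tool:
  moves:
    - [[0,0,0],[0,0,-0.05],0.0]
    - [[0,0,0],[0,0,-0.055],0.0]
    - [[0,0,0.148],[0,0,0],0.0]
    - [[0,0,0],[0.042,0.001,0],0.0]
    - [[0,0,0],[0.042,0.001,0],0.0]

```text
time: 6.25
eef_pos: [0.5894, 0.0132, 0.1244]
tcp_rot: [0.014, 1.0, -0.0, 0.0]
contact_force: [0.5, -0.5, 0.2]
opening: 0.168
finger_force: 41.7
```

Call:
drive_tool:
  moves:
    - [[0,0,0],[0.042,0.001,0],0.0]
    - [[0,0,0],[0.042,0.001,0],0.0]
    - [[0,0,0],[0.0425,0.0005,0],0.0]
    - [[0,0,0],[0,0,0],0.0]
    - [[0,0,0],[0,0,0],0.0]

```text
time: 6.88
eef_pos: [0.4649, 0.019, 0.1251]
tcp_rot: [0.014, 1.0, -0.0, 0.001]
contact_force: [0.5, 0.1, -0.8]
opening: 0.169
finger_force: 41.7
```

```bash
python3 - <<'E'
from h import *; from plant import ctrl
c=ctrl.read_camera("wrist"); np.savez("w3.npz",**c);plan(.464,.019,.12,88.4)
cv2.imwrite("pics/w3.png",c["image"][:,:,::-1])
E
```

```text
t 6.92 pos [0.4654 0.0189 0.1252] yhead 88.4 tilt 0.14 open 0.0145 q6 -1.72 F [ 0.6  0.8 -1.6]
  turnz rad -0.0 level [-0.     0.002] shift [0.0014 0.0001 0.0052]
```

View pics/w3.png

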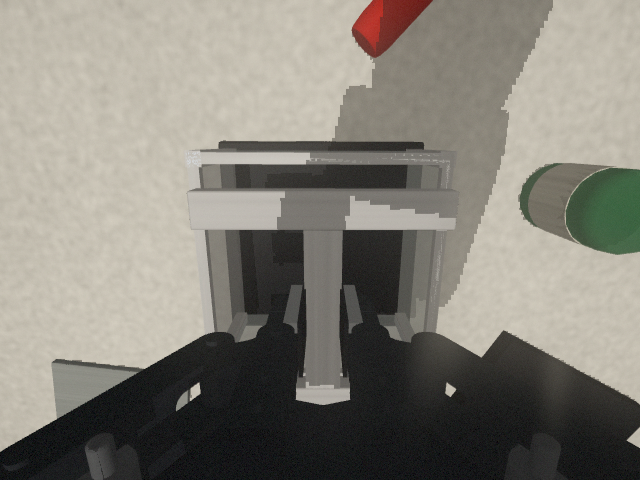

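The gripped rail spans (188,190) to (457,190). The near rim's outer corners are at (187,151) and (457,152), with its inner edge at v≈165.

```bash
python3 - <<'E'
from h import *
c=dict(np.load("w3.npz"))
print("rail front edge",ray(c,[(188,190),(457,190)],.116).round(4).tolist())
print("rim outer",ray(c,[(187,151),(457,152)],.08).round(4).tolist(),"inner",ray(c,[(200,165),(446,164)],.08).round(4).tolist())
E
```

```text
rail front edge [[0.4104, -0.0324, 0.116], [0.4135, 0.0747, 0.116]]
rim outer [[0.3958, -0.0445, 0.08], [0.4001, 0.0872, 0.08]] inner [[0.4026, -0.039, 0.08], [0.4056, 0.0822, 0.08]]
```

Call:
drive_tool:
  moves:
    - [[0,0,0],[0.0018,0,0.025],0.0]
    - [[0,0,0],[0,0,0.035],0.0]
    - [[0,0,0],[0,0,0.03],0.0]
    - [[0,0,0],[0,0,0.007],0.0]
    - [[0,0,0],[0,0,0],0.0]

```text
time: 7.55
eef_pos: [0.4636, 0.019, 0.0279]
tcp_rot: [0.014, 1.0, -0.0, 0.0]
contact_force: [-0.4, 0.8, -0.2]
opening: 0.17
finger_force: 41.7
```

Call:
drive_tool:
  moves:
    - [[0,0,0],[0,0,0],0.03]
    - [[0,0,0],[0,0,0],0.035]
    - [[0,0,0],[0,0,-0.055],0.035]
    - [[0,0,0],[0,0,-0.055],0.05]
    - [[0,0,0],[0,0,-0.055],0.05]

```text
time: 8.18
eef_pos: [0.4621, 0.0192, 0.1946]
tcp_rot: [0.014, 1.0, -0.0, 0.001]
contact_force: [0.8, -0.3, -0.0]
opening: 0.588
finger_force: 0.0
```

```bash
python3 - <<'E'
from h import *; from plant import ctrl
c=ctrl.read_camera("top"); np.savez("top1.npz",**c);plan(.51,.3,.25,90)
d=cv2.absdiff(c["image"],np.load("top0.npz")["image"]).max(2); 
for n,(u,v) in dict(s2=(169,219),s3=(187,276),panel=(361,181),lid=(236,174)).items(): print(n,(d[v-25:v+25,u-25:u+25]>40).sum())
# web heading from top: s2 rails etc.
E
```

```text
t 8.22 pos [0.4666 0.0186 0.2032] yhead 88.4 tilt 0.9 open 0.05 q6 -1.72 F [3.1 0.  4.9]
  turnz rad -0.027 level [-0.002  0.015] shift [-0.0434  0.2814 -0.0468]
s2 0
s3 0
panel 0
lid 70
```

Call:
drive_tool:
  moves:
    - [[0,0,0.06],[0,0,0],0.05]
    - [[0,0,0],[-0.009,0.051,-0.007],0.05]
    - [[0,0,0],[-0.009,0.051,-0.007],0.05]
    - [[0,0,0],[-0.009,0.051,-0.007],0.05]
    - [[0,0,0],[-0.009,0.051,-0.007],0.05]

```text
time: 8.85
eef_pos: [0.5164, 0.221, 0.221]
tcp_rot: [0.044, 0.999, 0.0, 0.001]
contact_force: [-0.6, -1.0, -0.7]
opening: 0.585
finger_force: 0.0
```

Call:
drive_tool:
  moves:
    - [[0,0,0],[-0.009,0.051,-0.007],0.05]
    - [[0,0,0],[-0.009,0.051,-0.007],0.05]
    - [[0,0,0],[-0.009,0.051,-0.007],0.05]
    - [[0,0,0],[0,0,0],0.05]
    - [[0,0,0],[0,0,0],0.05]

```text
time: 9.48
eef_pos: [0.556, 0.3691, 0.2409]
tcp_rot: [0.044, 0.999, -0.0, -0.0]
contact_force: [0.9, -0.4, -0.4]
opening: 0.582
finger_force: 0.0
```

```bash
cat >> h.py <<'E'
def spacer(name,gx,gy,z=.01,smax=23,vmin=60,r=75):
    """S-mask rectangle of the spacer near the guess, seen by the wrist camera"""
    from plant import ctrl
    c=ctrl.read_camera("wrist"); np.savez(name+".npz",**c)
    u,v=proj(c,[gx,gy,z])[0]; m=grey(c,smax,vmin,255,(u,v),r); q=rect(m,c,z); print("uv",u.round(),v.round(),"area",m.sum(),"rect",q); 
    k=cv2.cvtColor(c["image"],cv2.COLOR_RGB2BGR); k[m>0]=(0,0,255); cv2.imwrite("pics/"+name+".png",k); return q
E
python3 - <<'E'
from h import *
q=spacer("w4",.512,.373); plan(q[0]/1e3,q[1]/1e3,.0175,85)
E
```

```text
uv 322.0 171.0 area 3842 rect [516.5 372.1 108.6 106.7  -2.7]
t 9.53 pos [0.556  0.3685 0.2409] yhead 84.9 tilt 0.06 open 0.0497 q6 -1.05 F [-0.3 -0.5 -0.2]
  turnz rad -0.001 level [-0.001 -0.001] shift [3.960e-02 1.000e-04 2.234e-01]
```

View pics/w4.png

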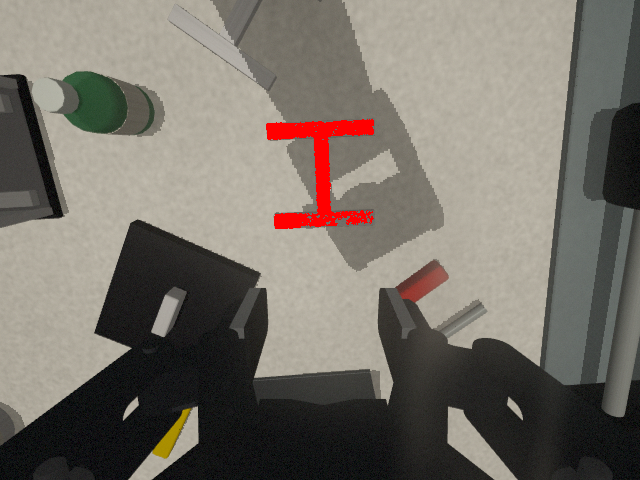

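The mask covers spacer 2 cleanly, centred at (322,172). Picking it up.

Call:
drive_tool:
  moves:
    - [[0,0,-0.042],[0,0,0.04],0.045]
    - [[0,0,0],[0.02,0.001,0.05],0.045]
    - [[0,0,0],[0.02,0.0006,0.055],0.045]
    - [[0,0,0],[0,0,0.055],0.045]
    - [[0,0,0],[0,0,0.0235],0.045]

```text
time: 10.15
eef_pos: [0.5135, 0.3701, 0.0143]
tcp_rot: [0.024, 1.0, -0.002, -0.003]
contact_force: [-23.1, -8.6, 158.0]
opening: 0.526
finger_force: 96.2
```

Call:
drive_tool:
  moves:
    - [[0,0,0],[0,0,0],0.0]
    - [[0,0,0],[0,0,0],0.0]
    - [[0,0,0],[0,0,0],0.0]
    - [[0,0,0],[0,0,0],0.0]
    - [[0,0,0],[0,0,0],0.0]

```text
time: 10.78
eef_pos: [0.5166, 0.3724, 0.0182]
tcp_rot: [0.023, 1.0, -0.0, 0.0]
contact_force: [0.6, -3.2, 2.8]
opening: 0.169
finger_force: 41.7
```

Call:
drive_tool:
  moves:
    - [[0,0,0],[0,0,-0.05],0.0]
    - [[0,0,0],[0,0,-0.05],0.0]
    - [[0,0,0],[0,0,-0.05],0.0]
    - [[0,0,0],[0,0,0],0.0]

```text
time: 11.28
eef_pos: [0.5189, 0.3746, 0.1736]
tcp_rot: [0.023, 1.0, 0.003, 0.005]
contact_force: [-0.0, -0.4, -0.3]
opening: 0.174
finger_force: 41.3
```

```bash
python3 - <<'E'
from h import *
plan(.4635,.019,.167,88.4)
E
```

```text
t 11.28 pos [0.5189 0.3746 0.1736] yhead 87.4 tilt 0.63 open 0.0149 q6 -1.06 F [-0.  -0.4 -0.3]
  turnz rad -0.018 level [0.006 0.009] shift [ 0.0454 -0.3571  0.0066]
```

The last descent ended too fast: the force read 158 N, a touch on the table. From now on I slow down well before contact.

Call:
drive_tool:
  moves:
    - [[0,0,-0.018],[0,0,0],0.0]
    - [[0,0,0],[0.0057,-0.047,0],0.0]
    - [[0,0,0],[0.0057,-0.047,0],0.0]
    - [[0,0,0],[0.0057,-0.047,0],0.0]
    - [[0,0,0],[0.0057,-0.047,0],0.0]

```text
time: 11.9
eef_pos: [0.4863, 0.1839, 0.1648]
tcp_rot: [0.013, 1.0, -0.0, -0.003]
contact_force: [0.5, -0.5, -1.6]
opening: 0.169
finger_force: 41.3
```

Call:
drive_tool:
  moves:
    - [[0,0,0],[0.0057,-0.047,0],0.0]
    - [[0,0,0],[0.0057,-0.047,0],0.0]
    - [[0,0,0],[0.0057,-0.047,0.0],0.0]
    - [[0,0,0],[0.0057,-0.027,0.02],0.0]
    - [[0,0,0],[0,0,0.015],0.0]

```text
time: 12.52
eef_pos: [0.4588, 0.0172, 0.1298]
tcp_rot: [0.015, 1.0, 0.001, -0.002]
contact_force: [0.7, 0.3, -1.4]
opening: 0.174
finger_force: 41.3
```

Call:
drive_tool:
  moves:
    - [[0,0,0],[0,0,0.0],0.0]
    - [[0,0,0],[0,0,0.0],0.0]

```text
time: 12.78
eef_pos: [0.4609, 0.0191, 0.1325]
tcp_rot: [0.013, 1.0, 0.0, -0.0]
contact_force: [-0.1, -0.1, -1.6]
opening: 0.169
finger_force: 41.3
```

```bash
cat > seat.py <<'E'
from h import *; from plant import ctrl; import sys
c=ctrl.read_camera("wrist"); np.savez("seat.npz",**c); plan(.464,.0195,float(sys.argv[1]),88.4)
im=cv2.cvtColor(np.array(c["image"]),cv2.COLOR_RGB2BGR); cv2.imwrite("pics/"+sys.argv[2]+".png",im[120:330,150:500] if len(sys.argv)<4 else im)
E
python3 seat.py .038 w5
```

```text
t 12.82 pos [0.4612 0.019  0.133 ] yhead 88.5 tilt 0.02 open 0.0147 q6 -1.72 F [ 0.1 -0.5 -0.2]
  turnz rad 0.002 level [0. 0.] shift [-0.0027  0.0006  0.095 ]
```

View pics/w5.png

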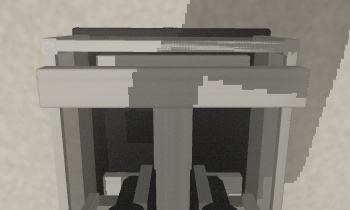

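Rail edge in full-frame pixels: (186,188) to (458,187). The first spacer is visible lying in the case.

```bash
python3 - <<'E'
from h import *
c=dict(np.load("seat.npz"))
print("rail",ray(c,[(186,188),(458,187)],.1243).round(4).tolist(), "rim outer",ray(c,[(192,159),(448,159)],.08).round(4).tolist())
E
```

```text
rail [[0.4055, -0.0328, 0.1243], [0.4081, 0.0747, 0.1243]] rim outer [[0.3958, -0.0454, 0.08], [0.3994, 0.0858, 0.08]]
```

Call:
drive_tool:
  moves:
    - [[0,0,0],[-0.003,0,0.02],0.0]
    - [[0,0,0],[0,0,0.035],0.0]
    - [[0,0,0],[0,0,0.025],0.0]
    - [[0,0,0],[0,0,0.01],0.0]
    - [[0,0,0],[0,0,0.004],0.0]

```text
time: 13.45
eef_pos: [0.4644, 0.0184, 0.0391]
tcp_rot: [0.014, 1.0, -0.0, 0.0]
contact_force: [0.9, -0.5, -1.2]
opening: 0.168
finger_force: 41.2
```

Call:
drive_tool:
  moves:
    - [[0,0,0],[0,0,0],0.0]
    - [[0,0,0],[0,0,0],0.03]
    - [[0,0,0],[0,0,0],0.035]
    - [[0,0,0],[0,0,-0.04],0.035]
    - [[0,0,0],[0,0,-0.055],0.05]

```text
time: 14.08
eef_pos: [0.4627, 0.0182, 0.1338]
tcp_rot: [0.014, 1.0, 0.0, -0.002]
contact_force: [1.8, 0.1, -0.6]
opening: 0.583
finger_force: 0.0
```

Call:
drive_tool:
  moves:
    - [[0,0,0],[0,0,-0.055],0.05]
    - [[0,0,0],[0,0,-0.05],0.05]
    - [[0,0,0],[0,0,0],0.05]

```text
time: 14.45
eef_pos: [0.4667, 0.0176, 0.2449]
tcp_rot: [0.014, 1.0, -0.001, 0.006]
contact_force: [-0.0, -0.6, -0.7]
opening: 0.587
finger_force: 0.0
```

```bash
python3 - <<'E'
from h import *
plan(.385,.285,.25,47);plan(.385,.285,.25,137)
E
```

```text
t 14.45 pos [0.4667 0.0176 0.2449] yhead 88.4 tilt 0.69 open 0.0502 q6 -1.72 F [-0.  -0.6 -0.7]
  turnz rad 0.723 level [-0.002  0.012] shift [ 0.2421  0.1399 -0.0051]
t 14.45 pos [0.4667 0.0176 0.2449] yhead 88.4 tilt 0.69 open 0.0502 q6 -1.72 F [-0.  -0.6 -0.7]
  turnz rad -0.848 level [-0.002  0.012] shift [-0.1399  0.2421 -0.0051]
```

Call:
drive_tool:
  moves:
    - [[0,0,0.18],[0,0,0],0.045]
    - [[0,0,0.18],[0,0,0],0.045]
    - [[0,0,0.18],[0,0,0],0.045]
    - [[0,0,0.18],[0,0,0],0.045]
    - [[0,0,0],[0.04,0.023,0],0.045]

```text
time: 15.08
eef_pos: [0.4502, 0.0611, 0.2376]
tcp_rot: [0.368, 0.93, -0.0, -0.001]
contact_force: [0.5, 1.3, 0.0]
opening: 0.528
finger_force: 0.0
```

Call:
drive_tool:
  moves:
    - [[0,0,0],[0.045,0.026,0],0.045]
    - [[0,0,0],[0.045,0.026,0],0.045]
    - [[0,0,0],[0.045,0.026,0],0.045]
    - [[0,0,0],[0.045,0.026,0],0.045]
    - [[0,0,0],[0.02,0.012,0],0.045]

```text
time: 15.7
eef_pos: [0.3807, 0.285, 0.2375]
tcp_rot: [0.364, 0.931, -0.001, -0.001]
contact_force: [0.1, -0.4, -1.0]
opening: 0.528
finger_force: 0.0
```

Call:
drive_tool:
  moves:
    - [[0,0,0],[0,0,0],0.045]
    - [[0,0,0],[0,0,0],0.045]

```text
time: 15.95
eef_pos: [0.3822, 0.2825, 0.238]
tcp_rot: [0.365, 0.931, -0.001, -0.0]
contact_force: [0.8, -0.4, 0.5]
opening: 0.529
finger_force: 0.0
```

```bash
python3 - <<'E'
from h import *
q=spacer("w6",.3515,.3165); plan(q[0]/1e3,q[1]/1e3,.018,q[4])
c=dict(np.load("w6.npz"));m=cv2.imread("pics/w6.png");r=(m==[0,0,255]).all(2);
# web width profile across: is mask H-like? print moments
ys,xs=np.nonzero(r);print(xs.min(),xs.max(),ys.min(),ys.max(),[int(r[y].sum()) for y in range(ys.min(),ys.max(),8)])
E
```

```text
uv 326.0 170.0 area 3312 rect [354.4 318.7 108.1 106.8 -39. ]
t 16.0 pos [0.3825 0.2824 0.2382] yhead 47.1 tilt 0.06 open 0.045 q6 -0.4 F [ 0.6 -0.7 -0.1]
  turnz rad 1.503 level [-0.001 -0.   ] shift [ 0.0106 -0.0447  0.2202]
273 381 111 225 [1, 91, 90, 19, 16, 16, 16, 16, 15, 13, 13, 14, 9, 49, 40]
```

Call:
drive_tool:
  moves:
    - [[0,0,-0.068],[0,0,0.04],0.045]
    - [[0,0,0],[0.0225,0.005,0.05],0.045]
    - [[0,0,0],[0.0222,0.0055,0.055],0.045]
    - [[0,0,0],[0,0,0.04],0.045]
    - [[0,0,0],[0,0,0.02],0.045]

```text
time: 16.62
eef_pos: [0.3531, 0.3177, 0.0311]
tcp_rot: [0.334, 0.943, -0.002, -0.001]
contact_force: [-0.1, -1.2, 0.4]
opening: 0.525
finger_force: 0.0
```

Call:
drive_tool:
  moves:
    - [[0,0,0],[0,0,0.01],0.04]
    - [[0,0,0],[0,0,0.005],0.04]
    - [[0,0,0],[0,0,0],0.0]
    - [[0,0,0],[0,0,0],0.0]
    - [[0,0,0],[0,0,0],0.0]

```text
time: 17.25
eef_pos: [0.3551, 0.3198, 0.0198]
tcp_rot: [0.333, 0.943, 0.001, 0.001]
contact_force: [-0.2, -0.3, 3.5]
opening: 0.167
finger_force: 41.0
```

Call:
drive_tool:
  moves:
    - [[0,0,0],[0,0,0],0.0]

```text
time: 17.38
eef_pos: [0.3551, 0.3198, 0.0198]
tcp_rot: [0.333, 0.943, 0.001, 0.001]
contact_force: [0.5, -2.1, 5.0]
opening: 0.169
finger_force: 41.2
```

```bash
python3 - <<'E'
from h import *
plan(.464,.0195,.17,88.4)
E
```

```text
t 17.38 pos [0.3551 0.3198 0.0198] yhead 51.1 tilt 0.11 open 0.0145 q6 -0.37 F [ 0.5 -2.1  5. ]
  turnz rad -0.652 level [0.002 0.001] shift [-0.1173 -0.2972 -0.1502]
```

Call:
drive_tool:
  moves:
    - [[0,0,0],[0,0,-0.05],0.0]
    - [[0,0,0],[0,0,-0.05],0.0]
    - [[0,0,0],[0,0,-0.05],0.0]
    - [[0,0,-0.163],[0,0,0],0.0]
    - [[0,0,-0.163],[0,0,0],0.0]

```text
time: 18.0
eef_pos: [0.3541, 0.3196, 0.1693]
tcp_rot: [0.173, 0.985, 0.0, 0.0]
contact_force: [-0.5, -0.1, -1.3]
opening: 0.168
finger_force: 40.6
```

Call:
drive_tool:
  moves:
    - [[0,0,-0.163],[0,0,0],0.0]
    - [[0,0,-0.163],[0,0,0],0.0]
    - [[0,0,0],[-0.0168,-0.0425,0],0.0]
    - [[0,0,0],[-0.0168,-0.0425,0],0.0]
    - [[0,0,0],[-0.0168,-0.0425,0],0.0]

```text
time: 18.62
eef_pos: [0.4007, 0.1895, 0.1682]
tcp_rot: [0.013, 1.0, 0.0, -0.0]
contact_force: [-0.3, -0.7, -0.6]
opening: 0.168
finger_force: 40.6
```

Call:
drive_tool:
  moves:
    - [[0,0,0],[-0.0168,-0.0425,0],0.0]
    - [[0,0,0],[-0.0168,-0.0425,0],0.0]
    - [[0,0,0],[-0.0168,-0.0425,0],0.0]
    - [[0,0,0],[-0.0165,-0.042,0.015],0.0]
    - [[0,0,0],[0,0,0.015],0.0]

```text
time: 19.25
eef_pos: [0.4639, 0.0171, 0.1384]
tcp_rot: [0.016, 1.0, -0.0, 0.0]
contact_force: [-0.3, -0.3, -1.1]
opening: 0.169
finger_force: 40.6
```

Call:
drive_tool:
  moves:
    - [[0,0,0],[0,0,0],0.0]
    - [[0,0,0],[0,0,0],0.0]

```text
time: 19.5
eef_pos: [0.4628, 0.0203, 0.1387]
tcp_rot: [0.013, 1.0, 0.0, -0.0]
contact_force: [0.7, -1.0, -1.8]
opening: 0.165
finger_force: 40.6
```

```bash
python3 seat.py .048 w7; python3 - <<'E'
from h import *
c=dict(np.load("seat.npz")); g=cv2.GaussianBlur(c["image"].max(2),(3,3),0).astype(int)
# rail front face/top edge: scan columns upward for edges
for u in(215,245,265): col=g[120:240,u]; d=np.diff(col); print(u,[(120+i,int(d[i])) for i in np.nonzero(abs(d)>14)[0]])
for v in(195,205,215): row=g[v,140:520]; d=np.diff(row); print(v,[(140+i,int(d[i])) for i in np.nonzero(abs(d)>14)[0]])
E
```

```text
t 19.55 pos [0.4631 0.0203 0.1391] yhead 88.5 tilt 0.03 open 0.0146 q6 -1.72 F [ 0.7  0.5 -1.1]
  turnz rad 0.002 level [0. 0.] shift [-0.0009 -0.0008  0.0911]
215 [(np.int64(151), -26), (np.int64(152), -34), (np.int64(154), 19), (np.int64(155), 35), (np.int64(156), 23), (np.int64(165), -23), (np.int64(166), -39), (np.int64(189), 30), (np.int64(190), 22), (np.int64(226), -18), (np.int64(227), -22)]
245 [(np.int64(143), -34), (np.int64(144), -64), (np.int64(145), -29), (np.int64(154), 25), (np.int64(155), 42), (np.int64(156), 27), (np.int64(165), -28), (np.int64(166), -58), (np.int64(167), -37), (np.int64(171), 27), (np.int64(172), 41), (np.int64(173), 34), (np.int64(185), -17), (np.int64(186), -36), (np.int64(187), -22), (np.int64(189), 28), (np.int64(190), 22), (np.int64(226), -27), (np.int64(227), -51), (np.int64(228), -37)]
265 [(np.int64(143), -33), (np.int64(144), -63), (np.int64(145), -27), (np.int64(154), 22), (np.int64(155), 38), (np.int64(156), 30), (np.int64(165), -24), (np.int64(166), -53), (np.int64(167), -37), (np.int64(170), 18), (np.int64(171), 23), (np.int64(189), 29), (np.int64(190), 22), (np.int64(226), -28), (np.int64(227), -49), (np.int64(228), -33)]
195 [(np.int64(281), -16), (np.int64(282), -31), (np.int64(283), -15), (np.int64(351), 24), (np.int64(361), -24), (np.int64(482), 15), (np.int64(483), 29), (np.int64(505), -23), (np.int64(506), -23), (np.int64(507), -27), (np.int64(508), -22)]
205 [(np.int64(281), -15), (np.int64(282), -23), (np.int64(346), 24), (np.int64(400), -16), (np.int64(401), -30), (np.int64(402), -16), (np.int64(479), 18), (np.int64(506), -27), (np.int64(507), -53), (np.int64(508), -26)]
215 [(np.int64(277), -16), (np.int64(278), -32), (np.int64(279), -16), (np.int64(346), 16), (np.int64(347), 30), (np.int64(348), 15), (np.int64(454), -16), (np.int64(476), 18), (np.int64(509), -16), (np.int64(510), -36), (np.int64(511), -33)]
```

View pics/w7.png

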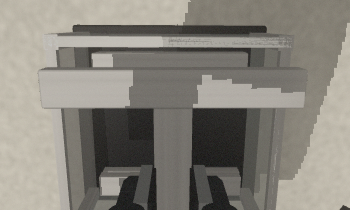

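```bash
python3 - <<'E'
from h import *
c=dict(np.load("seat.npz"))
print("rail",ray(c,[(189,190),(456,189)],.1295).round(4).tolist(), "rim outer",ray(c,[(195,155),(445,155)],.08).round(4).tolist())
E
```

```text
rail [[0.4084, -0.0308, 0.1295], [0.4109, 0.0756, 0.1295]] rim outer [[0.3959, -0.0445, 0.08], [0.3995, 0.0876, 0.08]]
```

Call:
drive_tool:
  moves:
    - [[0,0,0],[0,-0.001,0.02],0.0]
    - [[0,0,0],[0,0,0.03],0.0]
    - [[0,0,0],[0,0,0.025],0.0]
    - [[0,0,0],[0,0,0.01],0.0]
    - [[0,0,0],[0,0,0.004],0.0]

```text
time: 20.18
eef_pos: [0.4635, 0.0187, 0.05]
tcp_rot: [0.013, 1.0, -0.0, 0.0]
contact_force: [0.6, -0.3, -0.9]
opening: 0.168
finger_force: 40.6
```

Call:
drive_tool:
  moves:
    - [[0,0,0],[0,0,0],0.0]
    - [[0,0,0],[0,0,0],0.03]
    - [[0,0,0],[0,0,0],0.035]
    - [[0,0,0],[0,0,-0.04],0.035]
    - [[0,0,0],[0,0,-0.055],0.05]

```text
time: 20.8
eef_pos: [0.4621, 0.0184, 0.1448]
tcp_rot: [0.014, 1.0, 0.0, -0.002]
contact_force: [0.8, -0.5, 0.7]
opening: 0.582
finger_force: 0.0
```

Call:
drive_tool:
  moves:
    - [[0,0,0],[0,0,-0.055],0.05]
    - [[0,0,0],[0,0,-0.05],0.05]
    - [[0,0,0],[0,0,0],0.05]

```text
time: 21.18
eef_pos: [0.466, 0.0178, 0.2559]
tcp_rot: [0.014, 1.0, -0.001, 0.006]
contact_force: [1.1, 0.9, 0.3]
opening: 0.588
finger_force: 0.0
```

```bash
python3 - <<'E'
from h import *; from plant import ctrl
plan(.67,-.155,.25,88.4)
c=ctrl.read_camera("wrist");np.savez("w8.npz",**c)
t=ctrl.read_camera("top");np.savez("top2.npz",**t); d=cv2.absdiff(t["image"],np.load("top0.npz")["image"]).max(2)
for n,(u,v) in dict(panel=(361,181),lid=(236,174),glue=(233,243),scoop=(420,256)).items(): print(n,(d[v-25:v+25,u-25:u+25]>40).sum())
E
```

```text
t 21.18 pos [0.466  0.0178 0.2559] yhead 88.4 tilt 0.69 open 0.0502 q6 -1.72 F [1.1 0.9 0.3]
  turnz rad 0.0 level [-0.002  0.012] shift [-0.2088 -0.1671  0.0059]
panel 0
lid 94
glue 824
scoop 0
```

Call:
drive_tool:
  moves:
    - [[0,0,0.147],[0,0,0],0.05]
    - [[0,0,0],[-0.04,-0.024,0],0.05]
    - [[0,0,0],[-0.04,-0.024,0],0.05]
    - [[0,0,0],[-0.04,-0.024,0],0.05]
    - [[0,0,0],[-0.04,-0.024,0],0.05]

```text
time: 21.9
eef_pos: [0.604, -0.1047, 0.2467]
tcp_rot: [0.087, 0.996, 0.001, -0.002]
contact_force: [-0.2, 0.7, 0.9]
opening: 0.585
finger_force: 0.0
```

Call:
drive_tool:
  moves:
    - [[0,0,0],[-0.04,-0.024,0],0.05]
    - [[0,0,0],[-0.032,-0.02,0],0.05]
    - [[0,0,0],[0,0,0],0.05]
    - [[0,0,0],[0,0,0],0.05]

```text
time: 22.4
eef_pos: [0.6663, -0.1593, 0.2473]
tcp_rot: [0.087, 0.996, 0.001, -0.002]
contact_force: [-0.9, -0.4, 0.3]
opening: 0.585
finger_force: 0.0
```

```bash
python3 - <<'E'
from h import *; from plant import ctrl
c=ctrl.read_camera("wrist"); np.savez("w9.npz",**c)
u,v=proj(c,[.624,-.163,.006])[0]; h=cv2.cvtColor(c["image"],cv2.COLOR_RGB2HSV); print(u,v,h[int(v)-20,int(u)-25])
m=grey(c,26,60,255,(u,v),90); print(m.sum(),rect(m,c,.006))
k=((h[...,2]<70)).astype(np.uint8); w=np.zeros_like(k);w[int(v)-30:int(v)+30,int(u)-30:int(u)+30]=1;k*=w; print(k.sum(),"knob top-ish",rect(k,c,.03),rect(k,c,.018))
q=rect(m,c,.006);plan(q[0]/1e3,q[1]/1e3,.06,q[4]);plan(q[0]/1e3,q[1]/1e3,.06,q[4]+90)
ov=c["image"][:,:,::-1].copy(); ov[m>0]=(0,0,255);ov[k>0]=(0,255,0);cv2.imwrite("pics/w9.png",ov)
E
```

```text
311.16539988743614 174.51139898804854 [ 30  15 132]
11438 [ 628.  -163.   115.7  115.4   -9.3]
290 knob top-ish [ 627.3 -162.1   16.8   16.1  -10.1] [ 628.3 -162.6   17.4   16.7  -10.1]
t 22.45 pos [ 0.6663 -0.159   0.2481] yhead 80.0 tilt 0.19 open 0.0499 q6 -1.78 F [-0.3  0.4 -0.6]
  turnz rad 1.559 level [ 0.001 -0.003] shift [-0.0101 -0.0371  0.1881]
t 22.45 pos [ 0.6663 -0.159   0.2481] yhead 80.0 tilt 0.19 open 0.0499 q6 -1.78 F [-0.3  0.4 -0.6]
  turnz rad -0.012 level [ 0.001 -0.003] shift [ 0.0371 -0.0101  0.1881]
```

Call:
drive_tool:
  moves:
    - [[0,0,-0.008],[0,0,0.04],0.05]
    - [[0,0,0],[0.0185,-0.005,0.05],0.05]
    - [[0,0,0],[0.019,-0.005,0.05],0.05]
    - [[0,0,0],[0,0,0.04],0.05]
    - [[0,0,0],[0,0,0.025],0.05]

```text
time: 23.08
eef_pos: [0.6264, -0.1618, 0.0424]
tcp_rot: [0.083, 0.997, 0.001, -0.002]
contact_force: [0.2, 1.1, 0.4]
opening: 0.582
finger_force: 0.0
```

Call:
drive_tool:
  moves:
    - [[0,0,0],[0,0,0.011],0.045]
    - [[0,0,0],[0,0,0.005],0.04]
    - [[0,0,0],[0,0,0],0.0]
    - [[0,0,0],[0,0,0],0.0]
    - [[0,0,0],[0,0,0],0.0]

```text
time: 23.7
eef_pos: [0.6297, -0.1639, 0.0303]
tcp_rot: [0.083, 0.997, -0.0, 0.001]
contact_force: [-0.4, 0.2, 2.0]
opening: 0.172
finger_force: 41.9
```

Call:
drive_tool:
  moves:
    - [[0,0,0],[0,0,0],0.0]

```text
time: 23.82
eef_pos: [0.6297, -0.1639, 0.0303]
tcp_rot: [0.083, 0.997, -0.0, 0.001]
contact_force: [-0.3, 1.1, 4.9]
opening: 0.175
finger_force: 42.2
```

```bash
python3 - <<'E'
from h import *
plan(.464,.0195,.17,88.4)
E
```

```text
t 23.82 pos [ 0.6297 -0.1639  0.0303] yhead 80.4 tilt 0.13 open 0.015 q6 -1.81 F [-0.3  1.1  4.9]
  turnz rad -0.139 level [-0.     0.002] shift [ 0.1707  0.1787 -0.1397]
```

Call:
drive_tool:
  moves:
    - [[0,0,0],[0,0,-0.05],0.0]
    - [[0,0,0],[0,0,-0.055],0.0]
    - [[0,0,-0.139],[0,0,0],0.0]
    - [[0,0,0],[0.0285,0.03,0],0.0]
    - [[0,0,0],[0.0285,0.03,0],0.0]

```text
time: 24.45
eef_pos: [0.5721, -0.1014, 0.1329]
tcp_rot: [0.014, 1.0, 0.0, -0.001]
contact_force: [0.3, 0.0, -1.5]
opening: 0.175
finger_force: 41.3
```

Call:
drive_tool:
  moves:
    - [[0,0,0],[0.0285,0.03,0],0.0]
    - [[0,0,0],[0.0285,0.03,0],0.0]
    - [[0,0,0],[0.0285,0.03,0],0.0]
    - [[0,0,0],[0.0282,0.0287,0],0.0]
    - [[0,0,0],[0,0,0],0.0]

```text
time: 25.08
eef_pos: [0.4603, 0.0216, 0.1325]
tcp_rot: [0.013, 1.0, 0.0, -0.002]
contact_force: [0.4, 0.0, -1.4]
opening: 0.168
finger_force: 41.4
```

Call:
drive_tool:
  moves:
    - [[0,0,0],[0,0,0],0.0]
    - [[0,0,0],[0,0,0],0.0]

```text
time: 25.32
eef_pos: [0.4638, 0.0192, 0.134]
tcp_rot: [0.014, 1.0, -0.0, 0.0]
contact_force: [0.7, 0.3, -1.8]
opening: 0.174
finger_force: 41.4
```

```bash
python3 seat.py .0685 w10
```

```text
t 25.38 pos [0.4638 0.0191 0.134 ] yhead 88.4 tilt 0.02 open 0.0147 q6 -1.72 F [-0.5 -1.3 -1.4]
  turnz rad -0.001 level [-0.  0.] shift [-0.0002  0.0004  0.0655]
```

View pics/w10.png

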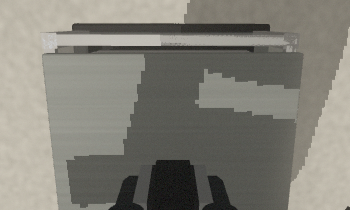

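The panel's front edge runs from about (192,173) to (453,173). The outer rim edge is at v≈152.

```bash
python3 - <<'E'
from h import *
c=dict(np.load("seat.npz")); g=cv2.GaussianBlur(c["image"].max(2),(3,3),0).astype(int)
for u in(205,250,420,440): d=np.diff(g[145:185,u]); print(u,[(145+int(i),int(d[i])) for i in np.nonzero(abs(d)>10)[0]])
for v in(180,190): 
  d=np.diff(g[v,180:215]); e=np.diff(g[v,430:470]); print(v,[(180+int(i),int(d[i])) for i in np.nonzero(abs(d)>8)[0]],[(430+int(i),int(e[i])) for i in np.nonzero(abs(e)>8)[0]])
X=ray(c,[(192,173),(453,173)],.1097);print(X.round(4).tolist(),X.mean(0))
X=ray(c,[(191,152),(449,152)],.08);print(X.round(4).tolist(),X.mean(0))
E
```

```text
205 [(150, -19), (151, -11), (152, 16), (153, 17), (167, -24), (168, -33), (169, -14), (173, 15), (174, 19)]
250 [(152, 21), (153, 40), (154, 34), (155, 11), (164, -42), (165, -59), (166, -25), (169, 21), (170, 14), (173, 21), (174, 17)]
420 [(154, 12), (155, 15), (156, 19), (157, 12), (163, -14), (164, -22), (165, -13), (171, -11)]
440 [(170, -16), (171, -32), (172, -17)]
180 [(191, -16), (192, -10)] [(451, 10), (452, 15)]
190 [(192, -17), (193, -11)] [(450, 9), (451, 14)]
[[0.4037, -0.0354, 0.1097], [0.4071, 0.0785, 0.1097]] [0.40537102 0.02152361 0.1097    ]
[[0.3951, -0.0457, 0.08], [0.3991, 0.0867, 0.08]] [0.39709155 0.02050453 0.08      ]
```

Call:
drive_tool:
  moves:
    - [[0,0,0],[-0.0008,-0.0004,0.01],0.0]
    - [[0,0,0],[0,0,0.01],0.0]
    - [[0,0,0],[0,0,0.008],0.0]
    - [[0,0,0],[0,0,0.008],0.0]
    - [[0,0,0],[0,0,0],0.0]

```text
time: 26.0
eef_pos: [0.4632, 0.0196, 0.0969]
tcp_rot: [0.014, 1.0, 0.0, -0.001]
contact_force: [0.2, 0.4, -1.7]
opening: 0.179
finger_force: 41.4
```

Call:
drive_tool:
  moves:
    - [[0,0,0],[0,0,0.01],0.0]
    - [[0,0,0],[0,0,0.01],0.0]
    - [[0,0,0],[0,0,0.005],0.0]
    - [[0,0,0],[0,0,0.003],0.0]
    - [[0,0,0],[0,0,0],0.0]

```text
time: 26.62
eef_pos: [0.4638, 0.0194, 0.0696]
tcp_rot: [0.014, 1.0, 0.0, -0.0]
contact_force: [-0.3, 0.6, -2.4]
opening: 0.17
finger_force: 41.4
```

Call:
drive_tool:
  moves:
    - [[0,0,0],[0,0,0.0015],0.0]
    - [[0,0,0],[0,0,0],0.03]
    - [[0,0,0],[0,0,0],0.035]
    - [[0,0,0],[0,0,-0.03],0.035]
    - [[0,0,0],[0,0,-0.05],0.05]

```text
time: 27.25
eef_pos: [0.4624, 0.0196, 0.1476]
tcp_rot: [0.014, 1.0, 0.0, -0.002]
contact_force: [1.2, -0.0, 0.6]
opening: 0.583
finger_force: 0.0
```

Call:
drive_tool:
  moves:
    - [[0,0,0],[0,0,-0.055],0.05]
    - [[0,0,0],[0,0,-0.05],0.05]
    - [[0,0,0],[0,0,0],0.05]
    - [[0,0,0],[0,0,0],0.05]

```text
time: 27.75
eef_pos: [0.4635, 0.0195, 0.2528]
tcp_rot: [0.014, 1.0, 0.0, -0.0]
contact_force: [-1.4, -0.7, -0.4]
opening: 0.585
finger_force: 0.0
```

```bash
python3 - <<'E'
from h import *; from plant import ctrl
c=ctrl.read_camera("wrist"); np.savez("w11.npz",**c); s=ctrl.get_state(); plan(.43,-.32,.25,90)
# knob position and panel corners in the case
h=cv2.cvtColor(cv2.GaussianBlur(c["image"],(3,3),0),cv2.COLOR_RGB2HSV)
print("expected knob uv",proj(c,[.464,.0195,.068])[0],"panel corners",proj(c,[(.464+a,.0195+b,.044) for a,b in((-.057,-.057),(-.057,.057),(.057,.057),(.057,-.057))]).round(0).tolist())
u,v=proj(c,[.464,.0195,.068])[0].astype(int)
k=(h[...,2]<50).astype(np.uint8);w=np.zeros_like(k);w[v-30:v+30,u-30:u+30]=1;k*=w;print("knob",rect(k,c,.068))
im=c["image"]; a=cv2.resize(im[100:330,230:420],None,fx=2,fy=2)[:,:,::-1]
t=ctrl.read_camera("top");np.savez("top3.npz",**t)
b=cv2.resize(t["image"][215:300,385:455],None,fx=5.4,fy=5.4,interpolation=cv2.INTER_CUBIC)[:,:,::-1]
H=460;a=a[:H];b=np.pad(b[:H],((0,max(0,H-b.shape[0])),(0,0),(0,0)));cv2.imwrite("pics/w11.png",np.hstack([a,b])[:,:800]);print(a.shape,b.shape)
E
```

```text
t 27.8 pos [0.463  0.0196 0.2517] yhead 88.4 tilt 0.16 open 0.0505 q6 -1.72 F [ 0.3 -0.5 -1. ]
  turnz rad -0.028 level [ 0.    -0.003] shift [ 0.033  -0.3396  0.0017]
expected knob uv [321.69647202 223.39374643] panel corners [[261.0, 162.0], [379.0, 158.0], [378.0, 270.0], [269.0, 273.0]]
knob [460.4  20.4  18.1  14.1  -1.7]
(460, 380, 3) (460, 378, 3)
```

View pics/w11.png

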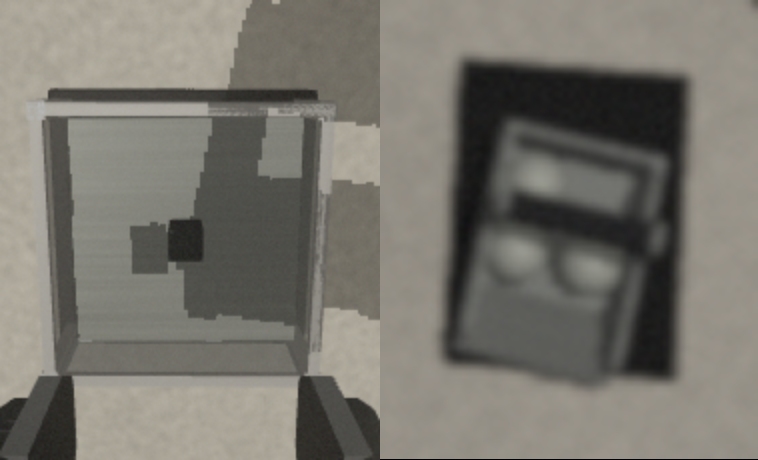

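The panel lies flat in the case with its knob centred at about (186,240) in the crop. In the right-hand crop the scoop's open front faces the robot (down in the image), its bar crosses at (580,222), and at least three balls show: (540,170), (517,255) and (588,268). Next I turn the gripper to match the scoop and look closely.

Call:
drive_tool:
  moves:
    - [[0,0,0.172],[0,0,0],0.05]
    - [[0,0,0.172],[0,0,0],0.05]
    - [[0,0,0.172],[0,0,0],0.05]
    - [[0,0,0.172],[0,0,0],0.05]
    - [[0,0,0.172],[0,0,0],0.05]

```text
time: 28.48
eef_pos: [0.4629, 0.0195, 0.2511]
tcp_rot: [0.432, 0.902, -0.001, -0.002]
contact_force: [-0.3, -0.6, 0.4]
opening: 0.586
finger_force: 0.0
```

Call:
drive_tool:
  moves:
    - [[0,0,0.172],[0,0,0],0.05]
    - [[0,0,0.172],[0,0,0],0.05]
    - [[0,0,0.172],[0,0,0],0.05]
    - [[0,0,0.172],[0,0,0],0.05]
    - [[0,0,0.172],[0,0,0],0.05]

```text
time: 29.1
eef_pos: [0.4629, 0.0196, 0.2511]
tcp_rot: [0.769, 0.64, -0.001, -0.002]
contact_force: [-0.3, -0.6, -0.4]
opening: 0.589
finger_force: 0.0
```

Call:
drive_tool:
  moves:
    - [[0,0,0],[-0.049,0.0044,-0.006],0.05]
    - [[0,0,0],[-0.049,0.0044,-0.006],0.05]
    - [[0,0,0],[-0.049,0.0044,-0.006],0.05]
    - [[0,0,0],[-0.049,0.0044,-0.006],0.05]
    - [[0,0,0],[-0.049,0.0044,-0.006],0.05]

```text
time: 29.72
eef_pos: [0.4414, -0.2267, 0.2814]
tcp_rot: [0.767, 0.642, -0.0, -0.002]
contact_force: [0.7, 0.1, 0.8]
opening: 0.583
finger_force: 0.0
```

Call:
drive_tool:
  moves:
    - [[0,0,0],[-0.049,0.0044,-0.006],0.05]
    - [[0,0,0],[-0.049,0.0044,-0.006],0.05]
    - [[0,0,0],[-0.047,0.0044,-0.006],0.05]
    - [[0,0,0],[0,0,0],0.05]
    - [[0,0,0],[0,0,0],0.05]

```text
time: 30.35
eef_pos: [0.4294, -0.3699, 0.2993]
tcp_rot: [0.767, 0.642, 0.0, -0.002]
contact_force: [0.3, -0.3, -0.3]
opening: 0.581
finger_force: 0.0
```

```bash
python3 - <<'E'
from h import *; from plant import ctrl
c=ctrl.read_camera("wrist"); np.savez("w12.npz",**c); plan(.43,-.37,.3,-10); print(ctrl.get_state()["qpos"].round(2))
u,v=proj(c,[.43,-.312,.09])[0].astype(int);print(u,v)
im=cv2.resize(c["image"][max(0,v-110):v+110,u-130:u+130],None,fx=3,fy=2.7)
cv2.imwrite("pics/w12.png",c["image"][:,:,::-1][max(0,v-110):v+110,u-130:u+130].repeat(2,0).repeat(2,1)); print("offset",u-130,max(0,v-110))
E
```

```text
t 30.4 pos [ 0.4296 -0.3695  0.2997] yhead -10.1 tilt 0.18 open 0.0499 q6 -0.71 F [-0.3  0.3  0.2]
  turnz rad -0.002 level [-0.002 -0.002] shift [-0.0004  0.0004 -0.0003]
[-0.89  0.01  1.79  0.    1.34 -0.71]
313 160
offset 183 50
```

View pics/w12.png

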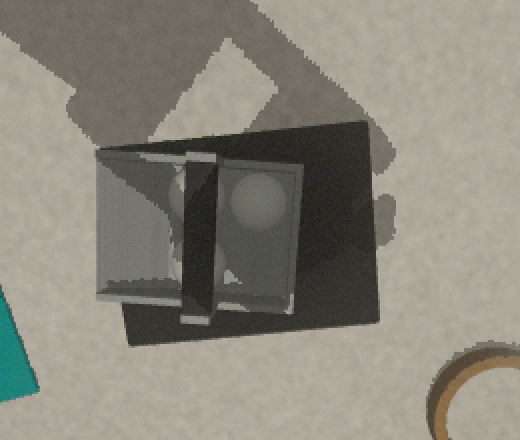

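The scoop's front is to the left, i.e. away from +tool-y. In crop pixels the bar's top face runs from (187..218,165) to (182..214,315). Balls are at (258,200), (183,190) and (200,265), and the mat spans (97..378,122..346).

```bash
python3 - <<'E'
from h import *
c=dict(np.load("w12.npz")); f=lambda k,z: ray(c,np.array(k)/2+[183,50],z)
B=f([(187,165),(218,165),(214,315),(182,315)],.095)[:,:2]; print(B.round(4).tolist(),B.mean(0).round(4)); 
d=B[0]+B[1]-B[2]-B[3];print("bar heading",np.degrees(np.arctan2(d[1],d[0])),"w",np.linalg.norm(B[1]-B[0]),"len",np.linalg.norm(d)/2)
S=f([(97,150),(97,298)],.026);print("lip",S.round(4).tolist(),S.mean(0)); 
T=f([(302,165),(290,313)],.048);print("back",T.round(4).tolist(),T.mean(0))
M=f([(97,150),(368,121),(379,322),(130,346)],.004)[:,:2];print("mat",M.round(4).tolist(),M.mean(0))
b=B.mean(0);plan(b[0],b[1],.085,np.degrees(np.arctan2(d[1],d[0]))-90)
E
```

```text
[[0.4009, -0.2813], [0.4151, -0.2839], [0.399, -0.3523], [0.3835, -0.3496]] [ 0.3996 -0.3168]
bar heading 76.22764103938864 w 0.014376201840831264 len 0.07037676571943027
lip [[0.3448, -0.2606, 0.026], [0.3242, -0.3409, 0.026]] [ 0.33449562 -0.3007438   0.026     ]
back [[0.4551, -0.2894, 0.048], [0.4351, -0.3661, 0.048]] [ 0.44510765 -0.32771371  0.048     ]
mat [[0.3395, -0.2584], [0.4984, -0.2708], [0.4884, -0.3892], [0.3308, -0.3765]] [ 0.41426835 -0.32372123]
t 30.4 pos [ 0.4296 -0.3695  0.2997] yhead -10.1 tilt 0.18 open 0.0499 q6 -0.71 F [-0.3  0.3  0.2]
  turnz rad 0.064 level [-0.002 -0.002] shift [ 0.0441 -0.0417  0.2147]
```

Call:
drive_tool:
  moves:
    - [[0,0,0.064],[0,0,0.02],0.05]
    - [[0,0,0],[0.022,-0.021,0.05],0.05]
    - [[0,0,0],[0.0221,-0.0207,0.05],0.05]
    - [[0,0,0],[0,0,0.045],0.05]
    - [[0,0,0],[0,0,0.03],0.05]

```text
time: 31.02
eef_pos: [0.399, -0.3148, 0.1037]
tcp_rot: [0.786, 0.618, -0.0, -0.002]
contact_force: [0.2, 0.1, -0.3]
opening: 0.583
finger_force: 0.0
```

Call:
drive_tool:
  moves:
    - [[0,0,0],[0,0,0.014],0.045]
    - [[0,0,0],[0,0,0.006],0.04]
    - [[0,0,0],[0,0,0],0.0]
    - [[0,0,0],[0,0,0],0.0]
    - [[0,0,0],[0,0,0],0.0]
  grip_force: 80

```text
time: 31.65
eef_pos: [0.4002, -0.3184, 0.0872]
tcp_rot: [0.787, 0.617, 0.0, 0.001]
contact_force: [-1.4, 0.1, -0.1]
opening: 0.145
finger_force: 78.4
```

Call:
drive_tool:
  moves:
    - [[0,0,0],[0,0,0],0.0]

```text
time: 31.78
eef_pos: [0.4001, -0.3184, 0.0872]
tcp_rot: [0.787, 0.617, -0.0, 0.001]
contact_force: [-1.5, 1.7, 2.5]
opening: 0.145
finger_force: 78.6
```

```bash
python3 - <<'E'
from h import *; from plant import ctrl
plan(.464,-.085,.3,-91.6); s=ctrl.get_state();print(s["qpos"].round(3),s["finger_force"])
E
```

```text
t 31.77 pos [ 0.4001 -0.3184  0.0872] yhead -13.8 tilt 0.08 open 0.0124 q6 -0.63 F [-1.5  1.7  2.5]
  turnz rad 1.358 level [0.001 0.001] shift [ 0.0573 -0.2351 -0.2128]
[-0.871  0.126  2.089 -0.     0.925 -0.63 ] 78.6322832107544
```

Gripped. I lift gently and turn the scoop so that its front faces +y.

Call:
drive_tool:
  moves:
    - [[0,0,0],[0,0,-0.01],0.0]
    - [[0,0,0],[0,0,-0.03],0.0]
    - [[0,0,0],[0,0,-0.04],0.0]
    - [[0,0,0],[0,0,-0.04],0.0]
    - [[0,0,0],[0,0,-0.02],0.0]

```text
time: 32.4
eef_pos: [0.4005, -0.3185, 0.2294]
tcp_rot: [0.787, 0.617, 0.0, 0.002]
contact_force: [0.8, -0.2, -1.6]
opening: 0.147
finger_force: 78.3
```

Call:
drive_tool:
  moves:
    - [[0,0,0.04],[0,0,-0.01],0.0]
    - [[0,0,0.09],[0,0,0],0.0]
    - [[0,0,0.11],[0,0,0],0.0]
    - [[0,0,0.11],[0,0,0],0.0]
    - [[0,0,0.11],[0,0,0],0.0]

```text
time: 33.02
eef_pos: [0.3996, -0.3175, 0.2362]
tcp_rot: [0.908, 0.42, -0.0, -0.0]
contact_force: [-0.5, -0.4, -1.9]
opening: 0.146
finger_force: 78.3
```

Call:
drive_tool:
  moves:
    - [[0,0,0.11],[0,0,0],0.0]
    - [[0,0,0.11],[0,0,0],0.0]
    - [[0,0,0.11],[0,0,0],0.0]
    - [[0,0,0.11],[0,0,0],0.0]
    - [[0,0,0.11],[0,0,0],0.0]

```text
time: 33.65
eef_pos: [0.3996, -0.3175, 0.2362]
tcp_rot: [0.988, 0.157, -0.0, -0.0]
contact_force: [0.6, -0.0, -2.4]
opening: 0.147
finger_force: 78.3
```

Call:
drive_tool:
  moves:
    - [[0,0,0.11],[0,0,0],0.0]
    - [[0,0,0.11],[0,0,0],0.0]
    - [[0,0,0.09],[0,0,0],0.0]
    - [[0,0,0.038],[0,0,0],0.0]
    - [[0,0,0],[0,0,0],0.0]

```text
time: 34.28
eef_pos: [0.3997, -0.3176, 0.2363]
tcp_rot: [1.0, -0.014, -0.0, -0.0]
contact_force: [-0.1, 0.5, -3.2]
opening: 0.148
finger_force: 78.3
```

```bash
python3 - <<'E'
from h import *; from plant import ctrl
plan(.463,-.075,.26,-91.6); s=ctrl.get_state();print(s["qpos"].round(3),s["finger_force"])
E
```

```text
t 34.27 pos [ 0.3997 -0.3176  0.2363] yhead -91.6 tilt 0.03 open 0.0126 q6 0.73 F [-0.1  0.5 -3.2]
  turnz rad 0.0 level [-0.  0.] shift [ 0.0565 -0.2443 -0.0237]
[-0.87  -0.07   1.987  0.     1.225  0.728] 78.27710151672363
```

Call:
drive_tool:
  moves:
    - [[0,0,0],[0.0035,-0.015,-0.0015],0.0]
    - [[0,0,0],[0.007,-0.03,-0.003],0.0]
    - [[0,0,0],[0.009,-0.038,-0.004],0.0]
    - [[0,0,0],[0.009,-0.04,-0.004],0.0]
    - [[0,0,0],[0.009,-0.04,-0.004],0.0]

```text
time: 34.9
eef_pos: [0.442, -0.1538, 0.2531]
tcp_rot: [1.0, -0.014, 0.0, -0.0]
contact_force: [0.8, -0.6, -2.3]
opening: 0.145
finger_force: 78.3
```

Call:
drive_tool:
  moves:
    - [[0,0,0],[0.008,-0.035,-0.003],0.0]
    - [[0,0,0],[0.006,-0.025,-0.002],0.0]
    - [[0,0,0],[0.0035,-0.015,-0.001],0.0]
    - [[0,0,0],[0.0015,-0.006,-0.001],0.0]
    - [[0,0,0],[0,0,0],0.0]

```text
time: 35.52
eef_pos: [0.4632, -0.0757, 0.2598]
tcp_rot: [1.0, -0.014, -0.0, 0.0]
contact_force: [0.3, 0.6, -3.8]
opening: 0.148
finger_force: 78.3
```

Call:
drive_tool:
  moves:
    - [[-0.05,0,0],[0,0,0],0.0]
    - [[-0.0745,0,0],[0,0,0],0.0]
    - [[-0.0745,0,0],[0,0,0],0.0]
    - [[-0.08,0,0],[0,0,0],0.0]
    - [[-0.07,0,0],[0,0,0],0.0]

```text
time: 36.15
eef_pos: [0.4631, -0.0763, 0.2597]
tcp_rot: [0.985, -0.015, -0.003, 0.174]
contact_force: [0.5, -0.6, -3.3]
opening: 0.149
finger_force: 78.3
```

```bash
cat >> h.py <<'E'
def lip(target=None):
    """lip in world, front-down tilt, and the tool-frame shift that brings the lip to target"""
    from plant import ctrl
    s=ctrl.get_state(); M=Ro.from_quat(s["tcp_rot"]).as_matrix(); p=np.array([0,-.065,.061]); L=s["eef_pos"]+M@p
    f=-M[:,1]; print("t",round(s["time"],2),"lip",L.round(4),"front tilt",round(np.degrees(-np.arcsin(f[2])),1),"front head",np.degrees(np.arctan2(f[1],f[0])).round(1),"tcp",s["eef_pos"].round(3),"q",s["qpos"].round(2),"ff",round(s["finger_force"],1),"F",s["contact_force"].round(1))
    if target is not None: print("  shift",(M.T@(np.array(target)-L)).round(4))
E
python3 - <<'E'
from h import *
lip([.463,-.012,.095])
E
```

```text
t 36.15 lip [ 0.4643 -0.0363  0.1801] front tilt 20.1 front head 88.3 tcp [ 0.463 -0.076  0.26 ] q [-0.21 -0.19  2.08 -0.37  1.21  1.51] ff 78.3 F [ 0.5 -0.6 -3.3]
  shift [-0.002  -0.052   0.0716]
```

Call:
drive_tool:
  moves:
    - [[0,0,0],[-0.0005,-0.01,0.014],0.0]
    - [[0,0,0],[-0.0005,-0.016,0.021],0.0]
    - [[0,0,0],[-0.0005,-0.015,0.021],0.0]
    - [[0,0,0],[-0.0005,-0.008,0.011],0.0]
    - [[0,0,0],[0,-0.003,0.0046],0.0]

```text
time: 36.78
eef_pos: [0.4614, -0.0513, 0.1735]
tcp_rot: [0.985, -0.014, -0.003, 0.173]
contact_force: [0.9, -0.5, -2.9]
opening: 0.15
finger_force: 78.4
```

Call:
drive_tool:
  moves:
    - [[0,0,0],[0,0,0],0.0]

```text
time: 36.9
eef_pos: [0.4621, -0.0514, 0.1749]
tcp_rot: [0.985, -0.014, -0.002, 0.174]
contact_force: [0.5, 0.8, -2.4]
opening: 0.146
finger_force: 78.4
```

```bash
python3 - <<'E'
from h import *; from plant import ctrl
lip([.463,-.012,.09])
s=ctrl.read_camera("side")["image"]; w=ctrl.read_camera("wrist")["image"]
a=cv2.resize(s[150:300,220:420],None,fx=2.6,fy=2.6,interpolation=cv2.INTER_CUBIC); b=cv2.resize(w,(280,210)); 
o=np.zeros((400,800,3),np.uint8); o[:a.shape[0],:a.shape[1]]=a; o[:210,520:]=b; cv2.imwrite("pics/pour.png",cv2.convertScaleAbs(o,alpha=1.3)[:,:,::-1])
E
```

```text
t 36.9 lip [ 0.4633 -0.0112  0.0953] front tilt 20.0 front head 88.4 tcp [ 0.462 -0.051  0.175] q [-0.16 -0.09  2.15 -0.4   1.07  1.63] ff 78.4 F [ 0.5  0.8 -2.4]
  shift [-0.0002 -0.0011  0.0053]
```

View pics/pour.png

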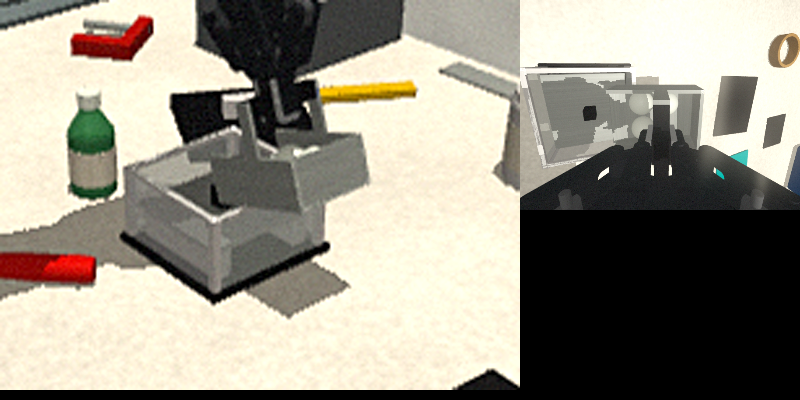

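Lip is above the opening at (240,190) in the side crop, with the balls still in the scoop. Now I tilt about the lip and lower it to the rim.

Call:
drive_tool:
  moves:
    - [[-0.0873,0,0],[0,-0.0051,-0.0059],0.0]
    - [[-0.0873,0,0],[0,-0.0051,-0.0059],0.0]
    - [[0,0,0],[0,-0.0045,0.0078],0.0]
    - [[0,0,0],[0,0,0],0.0]

```text
time: 37.5
eef_pos: [0.4619, -0.0373, 0.172]
tcp_rot: [0.966, -0.013, -0.004, 0.258]
contact_force: [-0.0, 0.4, -2.3]
opening: 0.147
finger_force: 78.5
```

```bash
python3 - <<'E'
from h import *
lip([.463,-.012,.086])
E
```

```text
t 37.5 lip [ 0.4625 -0.0114  0.0867] front tilt 29.9 front head 88.4 tcp [ 0.462 -0.037  0.172] q [-0.05 -0.05  2.15 -0.59  1.1   1.84] ff 78.5 F [-0.   0.4 -2.3]
  shift [0.0005 0.0001 0.0009]
```

Precise. Now the full tilt.

Call:
drive_tool:
  moves:
    - [[-0.0436,0,0],[0,-0.0026,-0.0029],0.0]
    - [[-0.0436,0,0],[0,-0.0026,-0.0029],0.0]
    - [[-0.0436,0,0],[0,-0.0026,-0.0029],0.0]
    - [[-0.0436,0,0],[0,-0.0026,-0.0029],0.0]
    - [[-0.0436,0,0],[0,-0.0026,-0.0029],0.0]

```text
time: 38.12
eef_pos: [0.4632, -0.0189, 0.1776]
tcp_rot: [0.932, -0.014, -0.005, 0.362]
contact_force: [-0.4, -0.0, -2.5]
opening: 0.149
finger_force: 78.6
```

Call:
drive_tool:
  moves:
    - [[-0.0436,0,0],[0,-0.0026,-0.0029],0.0]
    - [[-0.0873,0,0],[0,-0.0051,-0.0059],0.0]
    - [[-0.0873,0,0],[0,-0.0051,-0.0059],0.0]
    - [[0,0,0],[0,0,0],0.0]
    - [[0,0,0],[0,0,0],0.0]

```text
time: 38.75
eef_pos: [0.4637, 0.0007, 0.1783]
tcp_rot: [0.887, -0.013, -0.006, 0.461]
contact_force: [0.5, 0.5, -1.8]
opening: 0.147
finger_force: 78.7
```

```bash
python3 - <<'E'
from h import *
lip([.463,-.012,.086])
E
```

```text
t 38.75 lip [ 0.4634 -0.0119  0.0901] front tilt 54.9 front head 88.3 tcp [0.464 0.001 0.178] q [ 0.19  0.13  2.1  -0.96  1.35  2.23] ff 78.7 F [ 0.5  0.5 -1.8]
  shift [-0.0004 -0.0032  0.0025]
```

Call:
drive_tool:
  moves:
    - [[-0.06,0,0],[0,-0.0055,-0.002],0.0]
    - [[-0.06,0,0],[0,-0.0045,-0.004],0.0]
    - [[0,0,0],[0,0,0],0.0]
    - [[0,0,0],[0,0,0],0.0]
    - [[0,0,0],[0,0,0],0.0]

```text
time: 39.38
eef_pos: [0.464, 0.0113, 0.1736]
tcp_rot: [0.858, -0.013, -0.007, 0.514]
contact_force: [-0.2, -0.4, -1.5]
opening: 0.145
finger_force: 78.7
```

Call:
drive_tool:
  moves:
    - [[0,0,0],[0,0,0],0.0]
    - [[0,0,0],[0,0,0],0.0]
    - [[0,0,0],[0,0,0],0.0]
    - [[0,0,0],[0,0,0],0.0]
    - [[0,0,0],[0,0,0],0.0]

```text
time: 40.0
eef_pos: [0.4637, 0.0117, 0.1729]
tcp_rot: [0.858, -0.012, -0.007, 0.514]
contact_force: [-0.3, 0.1, -1.1]
opening: 0.145
finger_force: 78.7
```

```bash
python3 - <<'E'
from h import *; from plant import ctrl
lip()
F=[]
for i in range(3):
  s=ctrl.read_camera("side"); F.append(ctrl.get_state()["contact_force"][2])
print("Fz",np.round(F,2))
s=dict(s);np.savez("side_p.npz",**s);u,v=proj(s,[.464,.0195,.06])[0];print("case centre uv",u,v)
g=cv2.medianBlur(cv2.cvtColor(s["image"],cv2.COLOR_RGB2GRAY),3)
C=cv2.HoughCircles(g,cv2.HOUGH_GRADIENT,1,8,param1=80,param2=10,minRadius=6,maxRadius=13)
if C is not None:
  for c in C[0]:
    if abs(c[0]-u)<70 and abs(c[1]-v)<60: print(c.round(0),g[int(c[1]),int(c[0])])
E
```

```text
t 40.0 lip [ 0.463  -0.0115  0.0868] front tilt 61.9 front head 88.4 tcp [0.464 0.012 0.173] q [ 0.24  0.2   2.09 -1.03  1.43  2.32] ff 78.7 F [-0.3  0.1 -1.1]
Fz [-2.09 -2.69 -2.52]
case centre uv 305.96736544898306 221.85502771820148
[296. 248.  12.] 91
[284. 236.  12.] 86
[266. 166.   7.] 49
[292. 218.  12.] 129
[304. 222.  12.] 63
[320. 250.   9.] 73
[338. 186.  12.] 125
[254. 202.   9.] 68
[294. 196.   7.] 12
[252. 192.  10.] 90
[300. 180.   7.] 14
[292. 242.   8.] 85
[312. 250.   8.] 73
[262. 234.   7.] 195
[316. 172.   8.] 34
```

Call:
drive_tool:
  moves:
    - [[0,0,0],[0,0.009,-0.005],0.0]
    - [[0,0,0],[0,0.018,-0.009],0.0]
    - [[0,0,0],[0,0.026,-0.014],0.0]
    - [[0,0,0],[0,0.026,-0.014],0.0]
    - [[0,0,0],[0,0.018,-0.009],0.0]

```text
time: 40.78
eef_pos: [0.464, 0.011, 0.2856]
tcp_rot: [0.858, -0.013, -0.006, 0.514]
contact_force: [-0.3, 0.2, -1.0]
opening: 0.148
finger_force: 78.7
```

```bash
cat >> h.py <<'E'
def balls(cam,ctr,rpx,z,save=None):
    """bright blobs (balls are the brightest low-saturation things) near pixel ctr"""
    from plant import ctrl
    c=dict(ctrl.read_camera(cam)); u,v=proj(c,ctr)[0]
    if save: np.savez(save,**c)
    g=cv2.medianBlur(cv2.cvtColor(c["image"],cv2.COLOR_RGB2GRAY),3); d=(np.array(c["R"])@np.array(ctr)+c["t"])[2]; r=.016*c["fx"]/d
    C=cv2.HoughCircles(g,cv2.HOUGH_GRADIENT,1,int(r*1.2),param1=60,param2=9,minRadius=int(r*.85),maxRadius=int(r*1.2)+1)
    out=[]
    for k in (C[0] if C is not None else []):
        if abs(k[0]-u)<rpx and abs(k[1]-v)<rpx:
            X=ray(c,k[:2],z)[0]; out.append((k.round(0).tolist(),X[:2].round(3).tolist(),int(np.percentile(g[int(k[1])-4:int(k[1])+5,int(k[0])-4:int(k[0])+5],50))))
    print(cam,"ctr",u.round(),v.round(),"r",r.round(1)); [print("  ",o) for o in out]
E
python3 - <<'E'
from h import *
lip(); balls("side",[.464,.0195,.06],60,.06,"sp.npz"); balls("wrist",[.464,.0195,.06],150,.06,"wp.npz"); balls("top",[.464,.0195,.06],30,.06,"tp.npz")
E
```

```text
t 40.77 lip [ 0.4637 -0.0121  0.1995] front tilt 61.8 front head 88.0 tcp [0.464 0.011 0.286] q [ 0.23  0.03  2.04 -1.02  1.55  2.12] ff 78.7 F [-0.3  0.2 -1. ]
side ctr 306.0 222.0 r 6.7
   ([254.0, 200.0, 8.0], [0.439, 0.194], 70)
   ([312.0, 214.0, 7.0], [0.504, 0.041], 113)
   ([254.0, 218.0, 8.0], [0.382, 0.12], 108)
   ([304.0, 224.0, 6.0], [0.453, 0.012], 7)
   ([310.0, 236.0, 8.0], [0.428, -0.034], 91)
   ([322.0, 246.0, 7.0], [0.418, -0.088], 73)
   ([330.0, 224.0, 7.0], [0.501, -0.024], 103)
   ([296.0, 222.0, 6.0], [0.445, 0.032], 59)
   ([284.0, 222.0, 7.0], [0.425, 0.056], 166)Traceback (most recent call last):
  File "<stdin>", line 2, in <module>
  File "h.py", line 63, in balls
    X=ray(c,k[:2],z)[0]; out.append((k.round(0).tolist(),X[:2].round(3).tolist(),int(np.percentile(g[int(k[1])-4:int(k[1])+5,int(k[0])-4:int(k[0])+5],50))))
                                                                                     ~~~~~~~~~~~~~^^^^^^^^^^^^^^^^^^^^^^^^^^^^^^^^^^^^^^^^^^^^^^^^^^^^^^^
    return _quantile_unchecked(
        a, q, axis, out, overwrite_input, method, keepdims, weights)
    return _ureduce(a,
                    func=_quantile_ureduce_func,
    ...<5 lines>...
                    overwrite_input=overwrite_input,
                    method=method)
    r = func(a, **kwargs)
    result = _quantile(arr,
                       quantiles=q,
    ...<2 lines>...
                       out=out,
                       weights=wgt)
    previous = arr[previous_indexes]
               ~~~^^^^^^^^^^^^^^^^^^
IndexError: index 0 is out of bounds for axis 0 with size 0
```

Call:
drive_tool:
  moves:
    - [[0.13,0,0],[0,0,0],0.0]
    - [[0.13,0,0],[0,0,0],0.0]
    - [[0.13,0,0],[0,0,0],0.0]
    - [[0.13,0,0],[0,0,0],0.0]
    - [[0.13,0,0],[0,0,0],0.0]

```text
time: 41.5
eef_pos: [0.463, 0.011, 0.2815]
tcp_rot: [0.977, -0.014, -0.004, 0.211]
contact_force: [-0.2, 1.1, -1.8]
opening: 0.149
finger_force: 78.5
```

Call:
drive_tool:
  moves:
    - [[0.13,0,0],[0,0,0],0.0]
    - [[0.13,0,0],[0,0,0],0.0]
    - [[0.13,0,0],[0,0,0],0.0]
    - [[0.04,0,0],[0,0,0],0.0]
    - [[0,0,0],[0,0,0],0.0]

```text
time: 42.12
eef_pos: [0.4628, 0.0102, 0.2813]
tcp_rot: [1.0, -0.015, -0.002, 0.0]
contact_force: [-0.6, 0.4, -1.7]
opening: 0.143
finger_force: 78.5
```

```bash
python3 - <<'E'
from h import *; from plant import ctrl
plan(.408,-.318,.2,-13.8); lip(); print([round(float(ctrl.read_camera("top") and ctrl.get_state()["contact_force"][2]),2) for _ in range(2)])
E
```

```text
t 42.12 pos [0.4628 0.0102 0.2813] yhead -91.7 tilt 0.19 open 0.0122 q6 1.4 F [-0.6  0.4 -1.7]
  turnz rad -1.36 level [0.001 0.003] shift [-0.3318  0.025   0.0813]
t 42.12 lip [0.4646 0.0751 0.2202] front tilt 0.0 front head 88.3 tcp [0.463 0.01  0.281] q [-0.2  -0.22  2.04 -0.    1.33  1.4 ] ff 78.5 F [-0.6  0.4 -1.7]
[-2.63, -2.78]
```

Call:
drive_tool:
  moves:
    - [[0,0,0],[-0.0065,0.047,0],0.0]
    - [[0,0,0],[-0.0065,0.047,0],0.0]
    - [[0,0,0],[-0.0065,0.047,0],0.0]
    - [[0,0,0],[-0.0065,0.047,0],0.0]
    - [[0,0,0],[-0.0065,0.047,0],0.0]

```text
time: 42.85
eef_pos: [0.4241, -0.224, 0.2821]
tcp_rot: [1.0, -0.014, -0.0, 0.0]
contact_force: [0.6, 0.0, -2.0]
opening: 0.146
finger_force: 78.6
```

Call:
drive_tool:
  moves:
    - [[0,0,0],[-0.0065,0.047,0],0.0]
    - [[0,0,0],[-0.0065,0.047,0],0.0]
    - [[0,0,-0.17],[0,0,0],0.0]
    - [[0,0,-0.17],[0,0,0],0.0]
    - [[0,0,-0.17],[0,0,0],0.0]

```text
time: 43.48
eef_pos: [0.4089, -0.3163, 0.2817]
tcp_rot: [0.97, 0.242, -0.001, -0.001]
contact_force: [0.4, 0.2, -1.2]
opening: 0.149
finger_force: 78.8
```

Call:
drive_tool:
  moves:
    - [[0,0,-0.17],[0,0,0],0.0]
    - [[0,0,-0.17],[0,0,0],0.0]
    - [[0,0,-0.17],[0,0,0],0.0]
    - [[0,0,-0.17],[0,0,0],0.0]
    - [[0,0,-0.17],[0,0,0],0.0]

```text
time: 44.1
eef_pos: [0.409, -0.316, 0.2819]
tcp_rot: [0.784, 0.62, -0.0, -0.001]
contact_force: [0.2, 0.8, -2.2]
opening: 0.142
finger_force: 78.8
```

Call:
drive_tool:
  moves:
    - [[0,0,0],[0,0,0.02],0.0]
    - [[0,0,0],[0,0,0.04],0.0]
    - [[0,0,0],[0,0,0.04],0.0]
    - [[0,0,0],[0,0,0.02],0.0]
    - [[0,0,0],[0,0,0],0.0]

```text
time: 44.72
eef_pos: [0.408, -0.3149, 0.1599]
tcp_rot: [0.786, 0.618, -0.0, -0.003]
contact_force: [0.7, -0.9, -1.2]
opening: 0.151
finger_force: 78.7
```

```bash
python3 - <<'E'
from h import *; plan(.408,-.320,.0875,-13.8)
E
```

```text
t 44.73 pos [ 0.408  -0.3149  0.1599] yhead -13.6 tilt 0.34 open 0.0129 q6 -0.62 F [ 0.7 -0.9 -1.2]
  turnz rad 0.003 level [-0.005 -0.003] shift [-0.0049  0.0012  0.0724]
```

Call:
drive_tool:
  moves:
    - [[0,0,0],[-0.0025,0.0006,0.02],0.0]
    - [[0,0,0],[-0.0025,0.0006,0.025],0.0]
    - [[0,0,0],[0,0,0.015],0.0]
    - [[0,0,0],[0,0,0.007],0.0]
    - [[0,0,0],[0,0,0.003],0.0]

```text
time: 45.35
eef_pos: [0.4092, -0.322, 0.0928]
tcp_rot: [0.786, 0.618, 0.0, 0.0]
contact_force: [-0.9, -0.2, -0.8]
opening: 0.146
finger_force: 78.8
```

Call:
drive_tool:
  moves:
    - [[0,0,0],[0,0,0.0015],0.0]
    - [[0,0,0],[0,0,0.001],0.0]
    - [[0,0,0],[0,0,0],0.0]

```text
time: 45.72
eef_pos: [0.409, -0.3219, 0.0903]
tcp_rot: [0.786, 0.618, 0.0, 0.0]
contact_force: [0.9, -0.3, -1.6]
opening: 0.148
finger_force: 78.8
```

Call:
drive_tool:
  moves:
    - [[0,0,0],[0,0,0.0015],0.0]
    - [[0,0,0],[0,0,0.0012],0.0]
    - [[0,0,0],[0,0,0],0.0]

```text
time: 46.1
eef_pos: [0.4089, -0.3218, 0.0873]
tcp_rot: [0.786, 0.618, 0.0, -0.0]
contact_force: [-1.1, 1.0, -1.0]
opening: 0.149
finger_force: 79.0
```

Call:
drive_tool:
  moves:
    - [[0,0,0],[0,0,0],0.025]
    - [[0,0,0],[0,0,0],0.045]
    - [[0,0,0],[0,0,0],0.045]
    - [[0,0,0],[0,0,-0.02],0.045]
    - [[0,0,0],[0,0,-0.05],0.045]

```text
time: 46.72
eef_pos: [0.4074, -0.3202, 0.1552]
tcp_rot: [0.786, 0.618, -0.0, -0.003]
contact_force: [0.7, -1.5, 0.2]
opening: 0.523
finger_force: 0.0
```

Call:
drive_tool:
  moves:
    - [[0,0,0],[0,0,-0.05],0.045]
    - [[0,0,0],[-0.05,0,-0.05],0.045]
    - [[0,0,0],[0,0.02,-0.03],0.045]
    - [[0,0,0],[0,0,0],0.045]

```text
time: 47.22
eef_pos: [0.4191, -0.3711, 0.2849]
tcp_rot: [0.786, 0.618, 0.0, 0.003]
contact_force: [-0.1, 0.8, -0.1]
opening: 0.523
finger_force: 0.0
```

```bash
sed -i 's/for k in (C\[0\]/for k in (np.clip(C[0],5,630)/' h.py; python3 - <<'E'
from h import *; from plant import ctrl
plan(.464,.0195,.25,-13.8)
balls("wrist",[.41,-.32,.02],70,.02,"wscoop.npz"); c=dict(np.load("wscoop.npz"));u,v=proj(c,[.409,-.322,.05])[0].astype(int)
def asc(c,u,v,r,st):
  g=cv2.cvtColor(c["image"],cv2.COLOR_RGB2GRAY)[max(0,v-r):v+r:2*st,max(0,u-r):u+r:st]//16
  print("\n".join("".join("0123456789ABCDEF"[i] for i in row) for row in g))
print("lip/back px",proj(c,[(.345,-.304,.026),(.453,-.331,.048)]).round()); asc(c,u,v,64,2)
E
```

```text
t 47.23 pos [ 0.4191 -0.3711  0.2849] yhead -13.7 tilt 0.38 open 0.0447 q6 -0.67 F [-0.1  0.8 -0.1]
  turnz rad 0.002 level [0.005 0.004] shift [ 0.39   -0.0496  0.0349]
wrist ctr 303.0 165.0 r 14.2
   ([256.0, 142.0, 16.0], [0.366, -0.283], 81)
   ([326.0, 174.0, 14.0], [0.432, -0.336], 81)
lip/back px [[242. 166.]
 [344. 167.]]
66667776667AAAAAAAAAAAAAAAAAAAA9A7677677766666676666433233233323
676667766AAAAAAA9AAAAAAAAAAAAAA767676666442222222233332333333332
67677677AAAAAAAAAAAAAA9AAAAA862222222222222222222222222233333233
7677777AAAAAAAA7A64223332323222222222222222222222222222332223333
7666644323333322323333322322222222222222222222222222222222323223
2333333333323333223332223355555554222222222222222222222222222223
2558888888888888888888885522222222355555555555555555555322322233
2455555445777777777788855522222222555555555555555555445322222322
2455545455555777777785555522222222555555555555555555445322222233
3355555455555577777755555422222222555555555555555555445322223333
3355545544555555444455545522222222555555555555455555455322223333
33555545544555555455455454222222215455555554555555553
[... 611 characters left out ...]
77777778988852222222454555555859899988455333333333
AAA6777577575555555445555532222222455555554555455554499233333333
AAA6755444544444444444444432222222344444444444444444499333333333
AAA8666667777776776776777752222222354445444777777766699333333333
AAAAA84444444444444444444442323322333333333444444444454333333333
AAAAAA333333333333333333333333333333333333333333333333333334579A
AAAAAA33333333333333333333355555553333333333333467AAAAAAAAAAAAAB
AAAAAAA3333333333333333333333333334479AAAAAAAAAAAAAAAAAAAAAAAAAA
AAAAAAB333333333333334477AAAAAAAAAAAAAAAAAAAAAAAAAAAAAAAAAAAAAAA
AAAAAAAA45679AAAAAAAAAAAAAAAAAAAAAAAAAAAAAAAAAAAAAAABAABAAAAAAAA
AAAAAAAAAAAAABAAAAAAAAAAAAAAABAAAAAAAAAAAAAAAAAAAAAAAAAAAAAAAAAA
```

The scoop shows no ball blobs and stands on the mat. On the way to the lid I'll look at the case.

Call:
drive_tool:
  moves:
    - [[0,0,-0.159],[0,0,0],0.05]
    - [[0,0,-0.159],[0,0,0],0.05]
    - [[0,0,-0.159],[0,0,0],0.05]
    - [[0,0,-0.159],[0,0,0],0.05]
    - [[0,0,-0.159],[0,0,0],0.05]

```text
time: 47.9
eef_pos: [0.4168, -0.368, 0.2784]
tcp_rot: [0.483, 0.875, 0.001, -0.002]
contact_force: [-0.1, 0.2, -0.9]
opening: 0.586
finger_force: 0.0
```

Call:
drive_tool:
  moves:
    - [[0,0,-0.159],[0,0,0],0.05]
    - [[0,0,-0.159],[0,0,0],0.05]
    - [[0,0,-0.157],[0,0,0],0.05]
    - [[0,0,0],[0.014,0.045,0],0.05]
    - [[0,0,0],[0.014,0.045,0],0.05]

```text
time: 48.52
eef_pos: [0.4389, -0.2759, 0.2784]
tcp_rot: [0.267, 0.964, 0.001, -0.002]
contact_force: [0.5, -0.2, 0.1]
opening: 0.585
finger_force: 0.0
```

Call:
drive_tool:
  moves:
    - [[0,0,0],[0.014,0.045,0],0.05]
    - [[0,0,0],[0.014,0.045,0],0.05]
    - [[0,0,0],[0.014,0.045,0],0.05]
    - [[0,0,0],[0.014,0.045,0],0.05]
    - [[0,0,0],[0.014,0.045,0],0.05]

```text
time: 49.15
eef_pos: [0.4942, -0.0468, 0.2788]
tcp_rot: [0.266, 0.964, 0.0, -0.002]
contact_force: [1.2, -0.8, 0.5]
opening: 0.584
finger_force: 0.0
```

Call:
drive_tool:
  moves:
    - [[0,0,0],[0.014,0.043,0],0.05]
    - [[0,0,0],[0,0,0],0.05]
    - [[0,0,0],[0,0,0],0.05]

```text
time: 49.52
eef_pos: [0.5047, -0.0048, 0.2797]
tcp_rot: [0.266, 0.964, -0.0, -0.002]
contact_force: [0.8, -0.3, -1.6]
opening: 0.588
finger_force: 0.0
```

```bash
python3 - <<'E'
from h import *
plan(.683,.167,.28,59)
balls("wrist",[.464,.0195,.06],75,.06,"wcase.npz"); c=dict(np.load("wcase.npz"));u,v=proj(c,[.464,.0195,.06])[0].astype(int)
g=cv2.cvtColor(c["image"],cv2.COLOR_RGB2GRAY); r=76
print("\n".join("".join("0123456789ABCDEF"[i] for i in row) for row in g[max(0,v-r):v+r:4,u-r:u+r:2]//16))
E
```

```text
t 49.52 pos [ 0.5047 -0.0048  0.2797] yhead 59.1 tilt 0.18 open 0.0502 q6 -1.24 F [ 0.8 -0.3 -1.6]
  turnz rad 0.002 level [-0.001 -0.003] shift [-0.0643  0.2391 -0.0003]
wrist ctr 322.0 170.0 r 16.0
   ([368.0, 194.0, 16.0], [0.509, 0.046], 113)
   ([324.0, 112.0, 19.0], [0.419, 0.049], 110)
   ([300.0, 220.0, 15.0], [0.497, -0.027], 163)
   ([388.0, 188.0, 18.0], [0.513, 0.067], 82)
   ([264.0, 150.0, 19.0], [0.419, -0.021], 145)
AAAAAAAAAAAAAAAAAAAAAAAAAAAAAAA899998644444355555554444799666766666667666666
AAAAAAAAAAAAAAAAAAAAAAAAAAA8999998444666666666555555444479977766667776677677
AAAAAAAAAAAAAAAAAAAAAAAA9999997444466666766766665555534448887667767666666676
AAAAAAAAAAAAAAAAAAAAAA999986444444666667676766666555554444799866777767676667
AAAAAAAAAAAAAAAAAAAAAAA85444444555666666676766666555555444479886667666666666
AAAAAAAAAAAAAAAAAAAAA4444444555556666666766666666655555544449987777766766666
AAAAAAAAA9AAAAAAA84444448885555555666666666666666555555554444998777767667AAA
AAAAAAAAAAAAAA544444488888888555555666666666666555555555554444999A77AAAAAAAA
AAAAAAAAAAA5445445888888888885555555556666665555
[... 1561 characters left out ...]
5558999
AAAAAAAAAAAAA675444588867666666655555455555555555555544544566666556579988777
AAAAAAAAAA9AAA5665444788976766666655885555555455555544444456565569988767777A
AAAAAAAAAABAAAA866446899A677777678755888884555455444444555556997796777AAAAAA
AAAAAAAAAAAAAAAA8665899AAAAAA7A99875888888855444444555555899787A7AAAAAAAAAAA
AAAAAAAAAAAAAAAAAA6759AAAABAAA999877888885444546566557977989AAAAAAAAAAAAAAAA
BAAAAAAA9AAAAAAAAAA66699AAAAAA99877887444445676766999997AAAAAAAAAAAAAAAAAAAA
AAAAAAAAAAAAAAAAAAAA56689999998878445554667655999999AAAAAAAAAAAAAAAAAAAAAAAA
AAAAAAAAAAAAAAAAAAAAA866445578554545677766899898AAAAAAAAAAAAAAAAAAAAAAAAAAAA
AAAAAAAAAAAAAAAAAAAAAA96655555555677758AAAA99AAAAAAAAAAAAAAAAAAAAAAAAAAAAAAA
```

Three balls rest in the corners of the case, at (324,112), (300,220) and (368,194), which matches the three seen in the scoop. On to the lid.

Call:
drive_tool:
  moves:
    - [[0,0,0],[-0.0129,0.047,0],0.05]
    - [[0,0,0],[-0.0129,0.047,0],0.05]
    - [[0,0,0],[-0.0129,0.047,0],0.05]
    - [[0,0,0],[-0.0129,0.047,0],0.05]
    - [[0,0,0],[-0.0129,0.047,0],0.05]

```text
time: 50.2
eef_pos: [0.6831, 0.1626, 0.2808]
tcp_rot: [0.268, 0.963, -0.0, -0.0]
contact_force: [0.9, -0.2, 0.1]
opening: 0.581
finger_force: 0.0
```

Call:
drive_tool:
  moves:
    - [[0,0,0],[0,0.004,0],0.05]
    - [[0,0,0],[0,0,0],0.05]
    - [[0,0,0],[0,0,0],0.05]

```text
time: 50.58
eef_pos: [0.6835, 0.1654, 0.2817]
tcp_rot: [0.267, 0.964, -0.0, -0.0]
contact_force: [-0.1, -0.4, 0.2]
opening: 0.585
finger_force: 0.0
```

```bash
cat > lid.py <<'E'
from h import *; from plant import ctrl
c=dict(ctrl.read_camera("wrist")); np.savez("wlid.npz",**c); t=dict(ctrl.read_camera("top"))
u,v=proj(c,[.643,.192,.03])[0].astype(int); print(u,v)
g=cv2.GaussianBlur(c["image"],(3,3),0).max(2)
w=np.zeros_like(g);w[max(0,v-120):v+110,u-120:u+120]=1; w[285:]=0
m=((g<85)&(w>0)).astype(np.uint8); n,l,st,ce=cv2.connectedComponentsWithStats(m); k=1+np.argmax(st[1:,4]); m=(l==k).astype(np.uint8)
print("lid area",m.sum(),"bbox",st[k],"plate rect",rect(m,c,.016))
f=np.zeros_like(m); ks,_=cv2.findContours(m,cv2.RETR_EXTERNAL,cv2.CHAIN_APPROX_SIMPLE); cv2.drawContours(f,ks,-1,1,-1)
f=cv2.erode(f,np.ones((9,9))); b=((g>105)&(f>0)).astype(np.uint8); print("bar area",b.sum(),"rect z.04",rect(b,c,.04),"z.03",rect(b,c,.03))
T=t["image"].max(2); mm=np.zeros_like(T); mm[130:215,190:280]=(T[130:215,190:280]<60); print("top",rect(mm,t,.016))
E
python3 lid.py
```

```text
323 166
lid area 16257 bbox [  258    98   135   133 16257] plate rect [646.3 192.9 145.6 145.6 -30.9]
bar area 609 rect z.04 [645.6 192.6  47.8  13.7 -30.6] z.03 [646.2 192.4  49.1  14.1 -30.6]
top [658.1 157.9 255.4 122.2  11.2]
```

Call:
drive_tool:
  moves:
    - [[0,0,-0.005],[0.015,0.0015,0.045],0.05]
    - [[0,0,0],[0.0155,0.0015,0.05],0.05]
    - [[0,0,0],[0.0155,0.0014,0.055],0.05]
    - [[0,0,0],[0,0,0.045],0.05]
    - [[0,0,0],[0,0,0.025],0.05]

```text
time: 51.3
eef_pos: [0.6445, 0.1937, 0.0587]
tcp_rot: [0.264, 0.964, -0.001, -0.002]
contact_force: [-0.1, -0.4, 0.1]
opening: 0.587
finger_force: 0.0
```

Call:
drive_tool:
  moves:
    - [[0,0,0],[0,0,0.015],0.045]
    - [[0,0,0],[0,0,0.007],0.04]
    - [[0,0,0],[0,0,0],0.0]
    - [[0,0,0],[0,0,0],0.0]
    - [[0,0,0],[0,0,0],0.0]
  grip_force: 60

```text
time: 51.92
eef_pos: [0.6476, 0.1945, 0.041]
tcp_rot: [0.264, 0.964, 0.001, 0.001]
contact_force: [0.3, -0.6, 1.3]
opening: 0.17
finger_force: 61.9
```

Call:
drive_tool:
  moves:
    - [[0,0,0],[0,0,0],0.0]

```text
time: 52.05
eef_pos: [0.6476, 0.1945, 0.0409]
tcp_rot: [0.264, 0.964, 0.001, 0.001]
contact_force: [-0.1, -0.6, 3.0]
opening: 0.168
finger_force: 62.1
```

```bash
python3 - <<'E'
from h import *
plan(.464,.0193,.2,88.4)
E
```

```text
t 52.05 pos [0.6476 0.1945 0.0409] yhead 59.4 tilt 0.14 open 0.0144 q6 -0.89 F [-0.1 -0.6  3. ]
  turnz rad -0.507 level [0.002 0.002] shift [ 0.1786 -0.1802 -0.1591]
```

Call:
drive_tool:
  moves:
    - [[0,0,0],[0,0,-0.03],0.0]
    - [[0,0,0],[0,0,-0.05],0.0]
    - [[0,0,0],[0,0,-0.04],0.0]
    - [[0,0,-0.169],[0,0,0],0.0]
    - [[0,0,-0.169],[0,0,0],0.0]

```text
time: 52.68
eef_pos: [0.6464, 0.1944, 0.1598]
tcp_rot: [0.095, 0.995, 0.0, 0.0]
contact_force: [-0.8, 0.4, -2.4]
opening: 0.165
finger_force: 61.4
```

Call:
drive_tool:
  moves:
    - [[0,0,-0.169],[0,0,0],0.0]
    - [[0,0,0],[0.0298,-0.03,0],0.0]
    - [[0,0,0],[0.0298,-0.03,0],0.0]
    - [[0,0,0],[0.0298,-0.03,0],0.0]
    - [[0,0,0],[0.0298,-0.03,0],0.0]

```text
time: 53.3
eef_pos: [0.5225, 0.077, 0.1588]
tcp_rot: [0.014, 1.0, 0.0, -0.001]
contact_force: [0.2, -0.7, -1.2]
opening: 0.165
finger_force: 61.4
```

Call:
drive_tool:
  moves:
    - [[0,0,0],[0.0298,-0.03,0],0.0]
    - [[0,0,0],[0.0296,-0.0302,0],0.0]
    - [[0,0,0],[0,0,0],0.0]
    - [[0,0,0],[0,0,0],0.0]

```text
time: 53.8
eef_pos: [0.4633, 0.0193, 0.1595]
tcp_rot: [0.014, 1.0, 0.0, 0.0]
contact_force: [-1.4, 0.6, -1.9]
opening: 0.171
finger_force: 61.4
```

```bash
cat > lidseat.py <<'E'
from h import *; from plant import ctrl
c=dict(ctrl.read_camera("wrist")); np.savez("ls.npz",**c); plan(.464,.0193,.111,88.4); s=ctrl.get_state(); zt=s["eef_pos"][2]-.041+.016
g=cv2.GaussianBlur(c["image"].max(2),(3,3),0)
e=proj(c,[(s["eef_pos"][0]-.073,s["eef_pos"][1]+d,zt) for d in(-.073,0,.073)]); print("exp front edge",e.round(0).tolist())
m=(g<85).astype(np.uint8); v=int(e[1,1]); print("col dark start",[(int(u),next((y for y in range(v-60,v+40) if m[y:y+6,int(u)].all()),None)) for u in np.linspace(e[0,0]+10,e[2,0]-10,9)])
for y in(v+12,v+25): print("row",y,"dark",[int(i) for i in np.nonzero(np.diff(m[y].astype(int)))[0]])
E
python3 lidseat.py
```

```text
t 53.85 pos [0.4636 0.0195 0.1597] yhead 88.4 tilt 0.05 open 0.0146 q6 -1.72 F [-0.   0.3 -1.3]
  turnz rad 0.0 level [0.    0.001] shift [-0.0004 -0.0002  0.0487]
exp front edge [[146.0, 144.0], [316.0, 139.0], [488.0, 134.0]]
col dark start [(156, 141), (196, 141), (236, 141), (276, 141), (317, 141), (357, 140), (397, 140), (437, 140), (477, 141)]
row 151 dark [153, 491]
row 164 dark [155, 489]
```

```bash
python3 - <<'E'
from h import *
c=dict(np.load("ls.npz"));X=ray(c,[(152.2,141),(492.5,140.5)],.1347)[:,:2];d=X[1]-X[0];L=np.linalg.norm(d);h=np.arctan2(d[1],d[0]);n=np.array([np.sin(h),-np.cos(h)]);print(X.round(4).tolist(),"len",L,"head",np.degrees(h),"centre",X.mean(0)+.073*n)
E
```

```text
[[0.3894, -0.0507], [0.3934, 0.0947]] len 0.14539448175103087 head 88.4034178893818 centre [0.46436881 0.01997967]
```

Call:
drive_tool:
  moves:
    - [[0,0,0],[0,-0.0004,0.015],0.0]
    - [[0,0,0],[0,0,0.01],0.0]
    - [[0,0,0],[0,0,0.007],0.0]
    - [[0,0,0],[0,0,0.004],0.0]
    - [[0,0,0],[0,0,0.003],0.0]

```text
time: 54.48
eef_pos: [0.4632, 0.0188, 0.1203]
tcp_rot: [0.014, 1.0, 0.0, -0.0]
contact_force: [-0.1, 1.2, -1.5]
opening: 0.17
finger_force: 61.4
```

Call:
drive_tool:
  moves:
    - [[0,0,0],[0,0,0.003],0.0]
    - [[0,0,0],[0,0,0.003],0.0]
    - [[0,0,0],[0,0,0],0.0]

```text
time: 54.85
eef_pos: [0.463, 0.0188, 0.1143]
tcp_rot: [0.014, 1.0, 0.0, -0.0]
contact_force: [0.6, -0.2, -2.1]
opening: 0.169
finger_force: 61.4
```

The skirt is around the rim with no contact force. The last 3 mm:

Call:
drive_tool:
  moves:
    - [[0,0,0],[0,0,0.0015],0.0]
    - [[0,0,0],[0,0,0.0012],0.0]
    - [[0,0,0],[0,0,0],0.0]
    - [[0,0,0],[0,0,0],0.0]

```text
time: 55.35
eef_pos: [0.4631, 0.0188, 0.1118]
tcp_rot: [0.014, 1.0, 0.0, 0.0]
contact_force: [0.1, -0.4, -2.5]
opening: 0.171
finger_force: 61.4
```

Call:
drive_tool:
  moves:
    - [[0,0,0],[0,0,0],0.025]
    - [[0,0,0],[0,0,0],0.04]
    - [[0,0,0],[0,0,0],0.04]
    - [[0,0,0],[0,0,-0.03],0.045]
    - [[0,0,0],[0,0,-0.05],0.05]

```text
time: 55.98
eef_pos: [0.4616, 0.019, 0.1907]
tcp_rot: [0.014, 1.0, 0.001, -0.003]
contact_force: [0.9, -0.1, 0.6]
opening: 0.589
finger_force: 0.0
```

Call:
drive_tool:
  moves:
    - [[0,0,0],[0,0,-0.05],0.05]
    - [[0,0,0],[-0.045,0,-0.03],0.05]
    - [[0,0,0],[0,0,0],0.05]
    - [[0,0,0],[0,0,0],0.05]

```text
time: 56.48
eef_pos: [0.5071, 0.0177, 0.2705]
tcp_rot: [0.014, 1.0, 0.0, -0.001]
contact_force: [-0.2, -1.3, -1.6]
opening: 0.586
finger_force: 0.0
```

```bash
python3 - <<'E'
from h import *; from plant import ctrl
c=dict(ctrl.read_camera("wrist")); np.savez("fin.npz",**c); plan(.464,.02,.25,88.4)
u,v=proj(c,[.464,.0195,.086])[0].astype(int);g=cv2.GaussianBlur(c["image"],(3,3),0).max(2);w=np.zeros_like(g);w[max(0,v-130):v+120,u-140:u+140]=1;w[300:]=0
m=((g<85)&(w>0)).astype(np.uint8);n,l,st,_=cv2.connectedComponentsWithStats(m);m=(l==1+np.argmax(st[1:,4])).astype(np.uint8)
for z in(.086,.090): print("z",z,rect(m,c,z))
b=np.zeros_like(g);b[v-35:v+35,u-45:u+45]=(g[v-35:v+35,u-45:u+45]>105);print("bar",rect(b,c,.11))
t=dict(ctrl.read_camera("top"));s=dict(ctrl.read_camera("side"));s0=dict(np.load("side0.npz"));t0=dict(np.load("top0.npz"))
for n,X,r in(("glue",[.434,.177,.05],14),("tape",[.548,-.457,.012],18),("scoop",[.41,-.32,.03],25),("mat corner",[.49,-.38,.0],8)):
  for nm,a,b2 in(("top",t,t0),("side",s,s0)):
    u,v=proj(a,X)[0].astype(int); print(n,nm,(cv2.absdiff(a["image"],b2["image"])[v-r:v+r,u-r:u+r].max(2)>40).sum(),"of",4*r*r)
E
```

```text
t 56.52 pos [0.5066 0.0177 0.2699] yhead 88.4 tilt 0.22 open 0.0497 q6 -1.71 F [-0.3 -0.   0.3]
  turnz rad 0.0 level [ 0.001 -0.004] shift [0.0427 0.0011 0.0199]
z 0.086 [462.9  20.  145.6 144.9  88.4]
z 0.09 [462.6  20.  143.7 143.   88.4]
bar [463.3  19.2  48.6  14.8  -2.1]
glue top 273 of 784
glue side 92 of 784
tape top 0 of 1296
tape side 0 of 1296
scoop top 216 of 2500
scoop side 757 of 2500
mat corner top 0 of 256
mat corner side 0 of 256
```

```bash
python3 - <<'E'
from h import *; from plant import ctrl
for nm in("side","top"):
  for im in(np.load(nm+"0.npz")["image"],ctrl.read_camera(nm)["image"]):
    h=cv2.cvtColor(im,cv2.COLOR_RGB2HSV); m=(h[...,0]>45)&(h[...,0]<80)&(h[...,1]>90)&(h[...,2]>25); m[:, :180]=0; m[:,300:]=0
    ys,xs=np.nonzero(m); print(nm,len(xs),xs.mean().round(1),ys.mean().round(1))
ctrl.sign_off(); print("signed off")
E
```

```text
side 294 254.7 204.8
side 295 254.7 204.9
top 76 233.4 246.1
top 41 231.1 246.4
the job is handed in; nothing more can be done
signed off
```

The case is rebuilt and handed in at about 57 s: three spacers, the false floor knob up, all three balls in, lid home, empty scoop back on its mat, tape roll and glue bottle unmoved; but one fast descent onto spacer 2 read 158 N, over the 120 N wrist limit, so the run may be failed on that.

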